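Find the socket that fits and nip up the pegboard's slack nut

ROBOT

A 6-joint arm with a two-finger parallel gripper is mounted at the origin on the work surface. World frame = base frame: x ahead of the robot, y to its left, z up, the work surface at z = 0. Lengths are in m, angles in rad, forces in N, time in s.
With the tool pointing down it reaches from about 0.375 to 0.925 m from the base axis. Payload 5.7 kg.
Tool frame: the origin (TCP) lies at the very end of the fingers, on their centre line; the grasp point (between the pads) lies 19 mm behind it (bot.grasp_offset is the distance from the TCP to the grasp point, in m); x points along the fingers, z is the direction in which the jaws open and shut, and the axes are right-handed (so a half turn about x gives the same grasp; the last joint's range is limited). The gripper opens to 88 mm and grips with 3 to 60 N. Pads are 20 mm wide; open, the fingers measure 115 mm over their backs; the gripper's body (75 mm by 178 mm) begins 61 mm behind the grasp point.
Start: joints at [1.036, 0.359, 1.51, -0, 1.272, -0.115], TCP at [0.245, 0.548, 0.201] pointing down, gripper open.
Joint ranges: [-2.97, 2.97], [-1.01, 2.36], [0.21, 2.38], [-0.96, 4.11], [0.2, 2.71], [-2.98, 2.98]. Speed limits (rad/s): [2.39, 2.39, 3.14, 3.14, 3.14, 3.14].

INTERFACE

Orientations are given as [roll, pitch, yaw] about the fixed x, y, z axes, in that order (R = Rz(yaw) Ry(pitch) Rx(roll)).
In Python, from rig import bot, cams, job gives the robot as it stands.
- The arm moves only by the tool step_arm, never from a script. Its argument "deltas" is a list of rows, each a list of 7 numbers: the shift along the tool's x, y, z in cm, then the turn, a rotation vector about the tool's x, y, z in degrees, then the finger opening in cm, from 0 to 8.78. In form: [[x, y, z, rx, ry, rz, fingers], ...]. A call has 1 to 12 rows; each row is the pose to reach, as a shift and turn from the pose commanded when the call began, along the tool's axes at that moment; what a row does not reach only later rows make up. A row lasts 1/8 s, in which the tool goes at most 62.5 mm and 10.7 degrees, less where a joint would pass 70% of its speed; a pose out of reach is approached as far as the arm can. A call with a gripper value outside its range is refused whole. The fingers move at their own pace and stop on an object; the grip force is fixed at half the most. Time passes only in rows, so rows that repeat a pose let the fingers close. It gives the time, the measured TCP pose, the force and the opening at its end, in the units of the state.
- bot.sense(): the state, without advancing time (a new reading comes with each control period).
- cams.grab_frame(name): name is "scene" or "side" or "wrist"; returns a dict with "color" (420x560x3 uint8, blue, green, red), "depth" (420x560 float32, m along the optical axis (not along the pixel's ray), 0 where there is no reading), "vfov" (degrees; the focal length in pixels is half the picture's height over the tangent of half this angle, whatever the lens; pixels are square), "cx", "cy" (the principal point, pixels), "world_to_cam" (4x4, takes a point from world to camera coordinates). Camera axes: x right, y down, z forward; pixel columns grow to the right and rows downward; lengths in m; the calibration is good to about 2 mm. A picture is of the moment at which its call begins.
- job.sign_off(): hands the job in, once; it reports no verdict.
Trained networks look in a picture, given as the dict that the camera call returned (one of the last four; its "shot" number tells which), for a name from the list of things; names that differ only in an ending like _2 or _b are one class to them, and where a whole thing is asked for, a point or a joint stands for the part that bears it (a point fixed in the world has none). Each returns a list of dicts, best first, with "p" (0 to 1); they miss things now and then, are a little off and sometimes report something else, mostly with a low value. They report only what shows in the picture. A call takes as long as a camera call.
- cams.boxes_of(picture, thing): "position" ([x, y, z] in m, in the coordinates of the camera as it stood for that picture, good to about 4 mm: the middle of the surface that is visible of it).
- cams.silhouettes(picture, thing): "region" (420x560 bool, what is visible of it).
- cams.place_of(picture, thing): "position" ([x, y, z] in m, in the coordinates of the camera as it stood for that picture, good to about 4 mm: a listed point, or the origin of a listed thing).
The state is a dict: "time": time; "joint_positions": joint angles; "dq": joint speeds; "tau": joint torques, N m; "tool_pos": TCP position; "orientation": TCP orientation; "force": force on the tool from outside, world axes, zero at the start; "wrist_torque": the same for the moment, N m; "opening": finger opening in m.
Only numpy, scipy, OpenCV 4.12 (cv2) and the standard library are available. Lean on these libraries where they do the work, as an engineer would, in place of code of your own. Each camera call takes 0.05 s, during which the arm holds its last target. There are 200 camera calls.

TASK

The hex nut that holds the pegboard down on this wardrobe shelf has worked slack, and the three sockets standing on the board's pegs look alike from outside. Try them on the nut until you find the one that fits, standing any that does not fit back down over a bare peg; with the right one fully down over the nut, turn it clockwise (seen from above) until the nut comes up tight. Finish with the gripper still holding that socket fully down on the tightened nut, and leave the sunglasses case, bottle, shoe tree and key ring alone.

Things in the scene. Friction and masses are not known exactly. Their poses are not given: they have to be found in the camera images.
- board: White steel pegboard lying flat, fixed to the shelf, 220 mm (its x) by 320 mm (its y), 14 mm thick. Origin: centre of its underside, z up. In its (x, y), mm: pegs 0, 1, 2 at (50, -100), (50, 0), (50, 100), each carrying a socket at the start; pegs 3, 4 at (-50, -100), (-50, 100), bare; fixing nut at (-75, 0). All hold their axes upright.
- peg0 (a point): Foot of a bare or occupied steel peg, on the top face of the pegboard (14 mm above the shelf). Peg: upright, 8 mm diameter, 18 mm tall, tapered tip; a socket of any of the three sizes drops over it and stands on the board.
- peg1 (a point): Foot of a bare or occupied steel peg, on the top face of the pegboard (14 mm above the shelf). Peg: upright, 8 mm diameter, 18 mm tall, tapered tip; a socket of any of the three sizes drops over it and stands on the board.
- peg2 (a point): Foot of a bare or occupied steel peg, on the top face of the pegboard (14 mm above the shelf). Peg: upright, 8 mm diameter, 18 mm tall, tapered tip; a socket of any of the three sizes drops over it and stands on the board.
- peg3 (a point): Foot of a bare or occupied steel peg, on the top face of the pegboard (14 mm above the shelf). Peg: upright, 8 mm diameter, 18 mm tall, tapered tip; a socket of any of the three sizes drops over it and stands on the board.
- peg4 (a point): Foot of a bare or occupied steel peg, on the top face of the pegboard (14 mm above the shelf). Peg: upright, 8 mm diameter, 18 mm tall, tapered tip; a socket of any of the three sizes drops over it and stands on the board.
- nut_base (a point): Centre of the underside of the hex nut (17 mm across flats, 8 high, top chamfered), on a 30 mm washer, 16.5 mm above the shelf; z up, x to a corner, turns with the nut. A 10 mm stud stands 4 mm out of its top. The fitting socket fully down has its rim on the washer, its origin here; one too small, or not lined up with the hexagon, stays 5 to 12 mm higher.
- nut (a joint): Angle of the nut about its stud in rad: grows clockwise seen from above, starts between 0 and 0.2 (slack, drags with about 0.06 N m) and comes up tight against a hard stop at 0.6.
- socket_a: One of three steel half-inch-drive sockets alike outside: 27 mm diameter, 40 mm tall, 0.1 kg, standing mouth down over a peg. Origin: centre of the mouth rim (underside), z up, x to a corner of its hexagon. Hexagons, hidden as they stand and not marked, are 23 mm deep and 12, 14.5 and 18.6 mm across flats in unknown order; only 18.6 goes over the nut, with 0.8 mm play all round and 0.2 rad in yaw.
- socket_b: One of three steel half-inch-drive sockets alike outside: 27 mm diameter, 40 mm tall, 0.1 kg, standing mouth down over a peg. Origin: centre of the mouth rim (underside), z up, x to a corner of its hexagon. Hexagons, hidden as they stand and not marked, are 23 mm deep and 12, 14.5 and 18.6 mm across flats in unknown order; only 18.6 goes over the nut, with 0.8 mm play all round and 0.2 rad in yaw.
- socket_c: One of three steel half-inch-drive sockets alike outside: 27 mm diameter, 40 mm tall, 0.1 kg, standing mouth down over a peg. Origin: centre of the mouth rim (underside), z up, x to a corner of its hexagon. Hexagons, hidden as they stand and not marked, are 23 mm deep and 12, 14.5 and 18.6 mm across flats in unknown order; only 18.6 goes over the nut, with 0.8 mm play all round and 0.2 rad in yaw.
- glasses_case: Red plastic sunglasses case, 160 mm (its x) by 64 by 43 mm tall, loose. Origin: centre of its underside. Not part of the job.
- bottle: Amber glass bottle with black cap, 58 mm diameter, 145 mm tall, loose. Origin: centre of its underside. Not part of the job.
- shoe_tree: Wooden shoe tree lying flat, about 265 mm long (its x), 66 mm wide, 52 mm tall, loose. Origin: middle of its underside. Not part of the job.
- key_ring: Stainless steel key ring, 35 mm across, with two flat keys reaching 71 mm out along its x; 4 mm tall, loose. Origin: centre of the ring. Not part of the job.

How it is judged:
By the outcome, as a careful person would: the job done as asked, in the order asked, and still so for the second after the job is handed in, while the arm keeps its last pose, push and grip.
It also fails if it takes over 72 s, if anything falls off the work surface, if the arm or the gripper's body presses on something with over 40 N, if the wrist force passes 120 N, or if a joint passes its speed limit or range.

## Working session

There is one attempt and no reset: what is moved stays moved. The work goes in short steps, Python scripts to look and compute and a tool call to move; the robot and the scene stay as the last step left them, time stands still between calls to the robot, and variables do not carry over. Pictures are saved under pics/ and viewed, about 8 in all and at most 12, crops included, and the job is handed in when it is done.

Besides the shell and the picture viewer there is one more tool, called after "Emit:" as name(argument=value, ...), one argument or row to a line, values as JSON. step_arm: Moves the arm, as the interface text tells. Its arguments: {"type":"object","properties":{"deltas":{"type":"array"}},"required":["deltas"]}

```bash
ls; mkdir -p pics; cat > h.py <<'E'
import numpy as np, cv2
from rig import bot,cams,job
from scipy.spatial.transform import Rotation as R
def w(pic,p):
    T=np.linalg.inv(pic["world_to_cam"]); return T[:3,:3]@np.array(p)+T[:3,3]
def cloud(pic):
    f=210/np.tan(np.radians(pic["vfov"])/2); d=pic["depth"]
    v,u=np.mgrid[:420,:560]; P=np.stack([(u-pic["cx"])/f*d,(v-pic["cy"])/f*d,d],-1)
    T=np.linalg.inv(pic["world_to_cam"]); return P@T[:3,:3].T+T[:3,3]
E
python3 - <<'E'
from h import *
s=bot.sense(); print(s)
ims=[]
for n in("scene","side"):
    p=cams.grab_frame(n); ims.append(p["color"])
    for t in ["board","peg0","peg3","nut_base","socket_a","glasses_case","bottle","shoe_tree","key_ring"]:
        for r in cams.place_of(p,t)[:5]: print(n,t,round(r["p"],2),np.round(w(p,r["position"]),3))
    np.savez(n,**{k:p[k] for k in("color","depth","vfov","cx","cy","world_to_cam")})
    cv2.imwrite(f"pics/{n}.png",p["color"])
E
```

```text
pics
{'time': 0.0, 'joint_positions': array([ 1.03591899e+00,  3.59484380e-01,  1.51142497e+00, -4.56841493e-05,
        1.27251319e+00, -1.15128198e-01]), 'dq': array([-6.03883812e-04,  6.78900981e-05, -9.92139533e-05,  2.69285243e-04,
       -2.93258169e-04, -2.78086510e-04]), 'tau': array([-4.77882149e-04, -5.15359497e+01, -2.70730484e+01,  6.73354673e-02,
        3.50446673e-02, -8.98380949e-05]), 'tool_pos': array([0.24418011, 0.54726061, 0.20032476]), 'orientation': array([ 3.05030951,  1.56896591, -2.08181514]), 'force': array([ 0.08003501, -0.26562196,  0.96631173]), 'wrist_torque': array([ 0.00474427, -0.02481626,  0.019891  ]), 'opening': 0.08779511962620425}
scene board 0.82 [ 0.538 -0.095  0.002]
scene peg0 0.98 [ 0.521 -0.208  0.013]
scene peg0 0.71 [ 0.591 -0.08   0.011]
scene peg0 0.67 [ 0.462 -0.014  0.019]
scene peg0 0.62 [0.556 0.011 0.017]
scene peg0 0.59 [ 0.618 -0.179  0.014]
scene peg3 0.98 [ 0.521 -0.208  0.013]
scene peg3 0.71 [ 0.591 -0.08   0.011]
scene peg3 0.67 [ 0.462 -0.014  0.019]
scene peg3 0.62 [0.556 0.011 0.017]
scene peg3 0.59 [ 0.618 -0.179  0.014
[... 560 characters left out ...]
0.208  0.012]
side peg0 0.59 [0.552 0.012 0.021]
side peg3 0.9 [ 0.622 -0.175  0.015]
side peg3 0.87 [ 0.459 -0.02   0.019]
side peg3 0.77 [ 0.592 -0.083  0.016]
side peg3 0.61 [ 0.524 -0.208  0.012]
side peg3 0.59 [0.552 0.012 0.021]
side nut_base 0.35 [ 0.784 -0.086 -0.001]
side socket_a 0.74 [ 0.586 -0.084  0.016]
side socket_a 0.62 [ 0.62  -0.178  0.018]
side socket_a 0.59 [ 0.529 -0.209  0.011]
side socket_a 0.46 [ 0.542 -0.095  0.002]
side glasses_case 0.72 [ 0.557 -0.444  0.006]
side glasses_case 0.33 [0.553 0.014 0.022]
side bottle 0.55 [ 0.615  0.437 -0.002]
side shoe_tree 0.61 [ 0.785 -0.085  0.   ]
side key_ring 0.77 [ 0.422  0.364 -0.   ]
side key_ring 0.52 [ 0.621 -0.179  0.011]
```

View pics/scene.png

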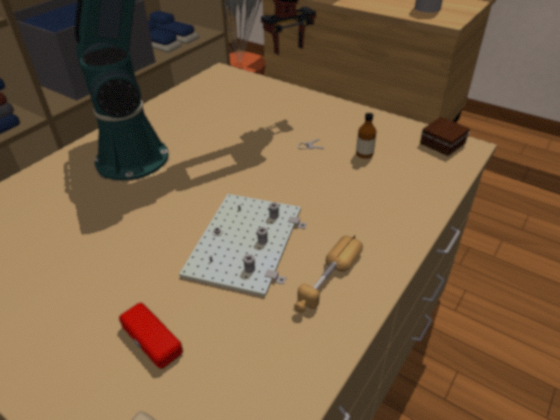

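```bash
python3 - <<'E'
from h import *
B=np.array([[50,-100],[50,0],[50,100],[-50,-100],[-50,100],[-75,0],[0,0]])/1000
obs=[np.array([[.521,-.208],[.462,-.014],[.591,-.08],[.556,.011],[.618,-.179],[.469,-.119],[.538,-.095]])[[4,2,3,0,1,5,6]],
 np.array([[.622,-.175],[.592,-.083],[.552,.012],[.524,-.208],[.459,-.020],[.468,-.117],[.542,-.094]])]
O=(obs[0]+obs[1])/2
a=B-B.mean(0); b=O-O.mean(0)
th=np.arctan2((a[:,0]*b[:,1]-a[:,1]*b[:,0]).sum(),(a*b).sum())
M=np.array([[np.cos(th),-np.sin(th)],[np.sin(th),np.cos(th)]]); t=O.mean(0)-M@B.mean(0)
print(th,t); print(np.round(B@M.T+t,4)); print(np.round(B@M.T+t-O,4))
# depth-based socket tops: z in 0.048..0.060
for n in("scene","side"):
    p=dict(np.load(n+".npz")); C=cloud(p); print(n,"cam pos",np.round(np.linalg.inv(p["world_to_cam"])[:3,3],2))
    for i,q in enumerate(B@M.T+t):
        m=(np.hypot(C[...,0]-q[0],C[...,1]-q[1])<.025)&(p["depth"]>0)&(C[...,2]>.019)
        if m.sum(): 
            Z=C[m]; top=Z[Z[:,2]>Z[:,2].max()-.006]; print(i,m.sum(),np.round(Z[:,2].max(),4),len(top),np.round((top.min(0)+top.max(0))/2,4),np.round(np.ptp(top,axis=0),3))
E
```

```text
0.31610757985415916 [ 0.54010876 -0.09667547]
[[ 0.6187 -0.1762]
 [ 0.5876 -0.0811]
 [ 0.5565  0.0139]
 [ 0.5237 -0.2073]
 [ 0.4615 -0.0172]
 [ 0.4688 -0.12  ]
 [ 0.5401 -0.0967]]
[[-0.0013  0.0008]
 [-0.0039  0.0004]
 [ 0.0025  0.0024]
 [ 0.0012  0.0007]
 [ 0.001  -0.0002]
 [ 0.0003 -0.002 ]
 [ 0.0001 -0.0022]]
scene cam pos [ 1.13 -0.76  0.87]
0 187 0.0597 50 [ 0.6219 -0.1744  0.0567] [0.025 0.028 0.006]
1 166 0.0598 43 [ 0.5911 -0.0808  0.0569] [0.026 0.027 0.006]
2 152 0.0602 32 [0.5588 0.0142 0.0572] [0.029 0.026 0.006]
3 26 0.035 8 [ 0.5247 -0.2069  0.032 ] [0.007 0.009 0.006]
4 22 0.0347 8 [ 0.4635 -0.0163  0.0317] [0.005 0.009 0.006]
5 58 0.0327 14 [ 0.4726 -0.1209  0.0297] [0.015 0.015 0.006]
6 1 0.0198 1 [ 0.521  -0.0999  0.0198] [0. 0. 0.]
side cam pos [0.47 0.92 0.74]
0 146 0.0581 40 [ 0.6186 -0.1749  0.0551] [0.026 0.026 0.006]
1 170 0.0574 50 [ 0.5877 -0.0792  0.0545] [0.026 0.029 0.006]
2 184 0.0572 58 [0.5562 0.0151 0.0542] [0.025 0.031 0.006]
3 16 0.0336 6 [ 0.5233 -0.209   0.0318] [0.004 0.011 0.004]
4 16 0.0338 8 [ 0.4611 -0.0177  0.0314] [0.007 0.005 0.005]
5 42 0.0305 20 [ 0.468  -0.1186  0.0277] [0.013 0.013 0.006]
```

```bash
cat >> h.py <<'E'
def tool():
    s=bot.sense(); return s,R.from_euler("xyz",s["orientation"]),s["tool_pos"]
def plan(pos,phi):
    """deltas (cm, deg) to TCP pos with tool x down and jaw axis z at world angle phi (mod pi, nearest)"""
    s,r,p=tool(); z0=r.as_matrix()[:,2]; c=np.arctan2(z0[1],z0[0]); phi=c+(phi-c+np.pi/2)%np.pi-np.pi/2
    z=np.array([np.cos(phi),np.sin(phi),0]); x=np.array([0,0,-1.]); T=np.stack([x,np.cross(z,x),z],1)
    print("phi now %.3f"%c,"j",np.round(s["joint_positions"],2),"t",s["time"])
    print("shift cm",np.round(r.inv().apply(np.array(pos)-p)*100,2),"turn",np.round(np.degrees((r.inv()*R.from_matrix(T)).as_rotvec()),2))
E
python3 - <<'E'
from h import *
plan([.53,-.10,.26],.316)
plan([.53,-.10,.26],.316+np.pi/2)
p=cams.grab_frame("wrist"); print(np.round(np.linalg.inv(p["world_to_cam"]),3),p["vfov"])
s,r,_=tool(); print(np.round(r.as_matrix(),3))
E
```

```text
phi now 1.151 j [ 1.04  0.36  1.51  0.    1.27 -0.12] t 1.0
shift cm [ -5.88 -52.47 -47.53] turn [ 4.784e+01 -1.000e-02  0.000e+00]
phi now 1.151 j [ 1.04  0.36  1.51  0.    1.27 -0.12] t 1.0
shift cm [ -5.88 -52.47 -47.53] turn [-4.216e+01 -1.000e-02 -0.000e+00]
[[ 0.408  0.877  0.254  0.175]
 [ 0.913 -0.392 -0.114  0.578]
 [-0.001  0.278 -0.961  0.385]
 [ 0.     0.     0.     1.   ]] 68.07958585788046
[[-0.    -0.913  0.408]
 [-0.     0.408  0.913]
 [-1.    -0.    -0.   ]]
```

Emit:
step_arm(
  deltas=[
    [-5.88,-52.5,-47.5,47.84,0,0,8],
    [-5.88,-52.5,-47.5,47.84,0,0,8],
    [-5.88,-52.5,-47.5,47.84,0,0,8],
    [-5.88,-52.5,-47.5,47.84,0,0,8],
    [-5.88,-52.5,-47.5,47.84,0,0,8],
    [-5.88,-52.5,-47.5,47.84,0,0,8],
    [-5.88,-52.5,-47.5,47.84,0,0,8],
    [-5.88,-52.5,-47.5,47.84,0,0,8],
    [-5.88,-52.5,-47.5,47.84,0,0,8],
    [-5.88,-52.5,-47.5,47.84,0,0,8],
    [-5.88,-52.5,-47.5,47.84,0,0,8],
    [-5.88,-52.5,-47.5,47.84,0,0,8],
  ],
)

```text
time: 2.55
tool_pos: [0.5317, -0.1032, 0.2603]
orientation: [-1.021, 1.569, -0.708]
force: [-0.5, 0.5, -0.2]
opening: 0.0799
```

```bash
python3 - <<'E'
from h import *
p=cams.grab_frame("wrist"); cv2.imwrite("pics/w1.png",p["color"])
for t in ["board","peg0","nut_base","socket_a"]:
    for r in cams.place_of(p,t)[:5]: print(t,round(r["p"],2),np.round(w(p,r["position"]),4))
th=.316;t=np.array([.5401,-.0967]);M=np.array([[np.cos(th),-np.sin(th)],[np.sin(th),np.cos(th)]])
B=np.array([[50,-100],[50,0],[50,100],[-50,-100],[-50,100],[-75,0]])/1000
C=cloud(p)
for i,q in enumerate(B@M.T+t):
    m=(np.hypot(C[...,0]-q[0],C[...,1]-q[1])<.025)&(p["depth"]>0)&(C[...,2]>.020)
    if m.sum():
        Z=C[m]; top=Z[Z[:,2]>Z[:,2].max()-.005]; (cx,cy),rr=cv2.minEnclosingCircle(top[:,:2].astype(np.float32))
        print(i,m.sum(),np.round(Z[:,2].max(),4),len(top),round(cx,4),round(cy,4),round(rr,4))
E
```

```text
board 0.84 [ 0.5381 -0.0997 -0.0022]
peg0 0.9 [ 0.4615 -0.0194  0.0142]
peg0 0.86 [ 0.617  -0.1767  0.0139]
peg0 0.76 [ 0.523  -0.2087  0.0159]
peg0 0.73 [0.5549 0.0117 0.0153]
peg0 0.62 [ 0.5869 -0.0816  0.0181]
nut_base 0.39 [ 0.4672 -0.1277  0.0153]
socket_a 0.91 [ 0.5872 -0.0828  0.0114]
socket_a 0.85 [0.554  0.0119 0.0119]
socket_a 0.64 [ 0.6162 -0.1756  0.0138]
0 447 0.0554 223 0.6178 -0.176 0.0139
1 11490 0.3989 871 0.5718 -0.0679 0.0068
2 499 0.0557 307 0.5549 0.0135 0.0136
3 36 0.0331 23 0.5217 -0.2079 0.0039
4 38 0.0327 33 0.4605 -0.0195 0.0033
5 8673 0.3987 471 0.4752 -0.0989 0.0044
```

View pics/w1.png

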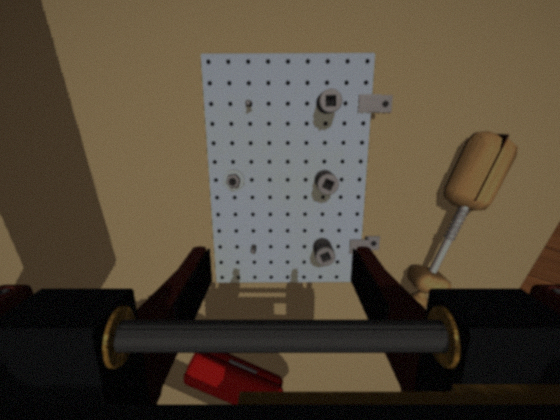

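```bash
cat >> h.py <<'E'
B=np.array([[50,-100],[50,0],[50,100],[-50,-100],[-50,100],[-75,0]])/1000
def circ(C,q,zlo=.020,zhi=.07,rad=.025,band=.005):
    m=(np.hypot(C[...,0]-q[0],C[...,1]-q[1])<rad)&(C[...,2]>zlo)&(C[...,2]<zhi)
    Z=C[m]
    if len(Z)<5: return None
    top=Z[Z[:,2]>Z[:,2].max()-band]; (cx,cy),rr=cv2.minEnclosingCircle(top[:,:2].astype(np.float32))
    return np.array([cx,cy,Z[:,2].max(),rr,len(top)])
def fit(O,idx):
    b0=B[idx]; a=b0-b0.mean(0); b=O-O.mean(0)
    th=np.arctan2((a[:,0]*b[:,1]-a[:,1]*b[:,0]).sum(),(a*b).sum())
    M=np.array([[np.cos(th),-np.sin(th)],[np.sin(th),np.cos(th)]]); t=O.mean(0)-M@b0.mean(0)
    return th,t,B@M.T+t
E
python3 - <<'E'
from h import *
_,_,Q=fit(np.array([[.6187,-.1762],[.5565,.0139]]),[0,2])
p=cams.grab_frame("wrist"); C=cloud(p)
O=[circ(C,q,rad=.03) for q in Q]
print(np.round(O,4))
idx=[0,1,2,3,4,5]
th,t,Q=fit(np.array([o[:2] for o in O]),idx); print(th,t); print(np.round(Q,4)); print(np.round(Q-np.array([o[:2] for o in O]),4))
plan([*Q[1],.08],th)
E
```

```text
[[ 6.173e-01 -1.761e-01  5.550e-02  1.370e-02  2.150e+02]
 [ 5.866e-01 -8.140e-02  5.570e-02  1.380e-02  2.650e+02]
 [ 5.548e-01  1.350e-02  5.550e-02  1.350e-02  3.120e+02]
 [ 5.223e-01 -2.079e-01  3.280e-02  4.000e-03  2.200e+01]
 [ 4.596e-01 -1.800e-02  3.370e-02  3.800e-03  3.000e+01]
 [ 4.673e-01 -1.203e-01  2.950e-02  8.300e-03  6.800e+01]]
0.31868099259415505 [ 0.53860093 -0.0970705 ]
[[ 0.6174 -0.1764]
 [ 0.5861 -0.0814]
 [ 0.5548  0.0136]
 [ 0.5224 -0.2077]
 [ 0.4598 -0.0178]
 [ 0.4674 -0.1206]]
[[ 0.0001 -0.0002]
 [-0.0005 -0.    ]
 [-0.      0.    ]
 [ 0.0001  0.0002]
 [ 0.0002  0.0003]
 [ 0.0001 -0.0002]]
phi now 0.318 j [-0.31  0.22  1.56  0.    1.36 -0.63] t 2.85
shift cm [17.97 -0.21  5.92] turn [-0.07 -0.05 -0.07]
```

Emit:
step_arm(
  deltas=[
    [3,-0.2,5.9,0,0,0,7],
    [8,-0.2,5.9,0,0,0,7],
    [14,-0.2,5.9,0,0,0,7],
    [16,-0.2,5.9,0,0,0,7],
    [16,-0.2,5.9,0,0,0,7],
  ],
)

```text
time: 3.48
tool_pos: [0.5848, -0.0813, 0.0983]
orientation: [2.544, 1.566, 2.862]
force: [0.5, -0.1, -0.1]
opening: 0.0699
```

```bash
python3 - <<'E'
from h import *
p=cams.grab_frame("wrist"); C=cloud(p); cv2.imwrite("pics/w2.png",p["color"])
Q=fit(np.array([[.6174,-.1764],[.5548,.0136]]),[0,2])[2]
print([np.round(circ(C,q),4) if circ(C,q) is not None else None for q in Q]); plan([*Q[1],.026],.3187)
E
```

```text
[array([ 6.155e-01, -1.657e-01,  4.510e-02,  8.600e-03,  4.800e+01]), array([ 5.873e-01, -8.140e-02,  5.600e-02,  1.380e-02,  6.810e+02]), array([5.553e-01, 1.350e-02, 5.560e-02, 1.360e-02, 9.460e+02]), None, array([ 4.606e-01, -1.870e-02,  3.380e-02,  3.800e-03,  8.500e+01]), array([ 4.682e-01, -1.209e-01,  2.980e-02,  7.300e-03,  1.480e+02])]
phi now 0.318 j [-0.26  0.45  1.64  0.    1.05 -0.57] t 3.525
shift cm [7.39 0.05 0.  ] turn [-0.06 -0.07 -0.05]
```

View pics/w2.png

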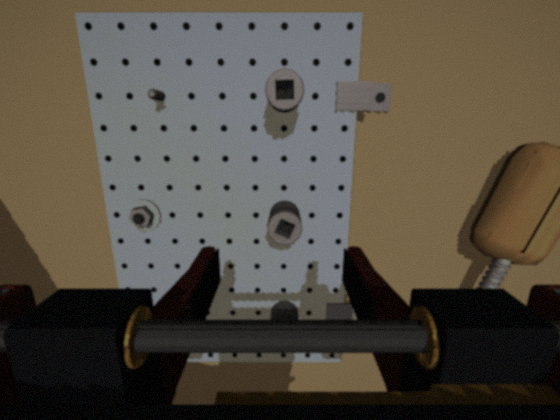

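Emit:
step_arm(
  deltas=[
    [4,0.05,0.1,0,0,0,5],
    [6.5,0.05,0.1,0,0,0,4.5],
    [7.3,0.05,0.1,0,0,0,4],
    [7.3,0.05,0.1,0,0,0,2],
    [7.3,0.05,0.1,0,0,0,2],
    [7.3,0.05,0.1,0,0,0,2],
    [7.3,0.05,0.1,0,0,0,2],
  ],
)

```text
time: 4.4
tool_pos: [0.5891, -0.083, 0.0284]
orientation: [-0.584, 1.568, -0.268]
force: [0.1, 0.0, 7.0]
opening: 0.0251
```

```bash
python3 - <<'E'
from h import *
s=bot.sense(); print(s)
E
```

```text
{'time': 4.4, 'joint_positions': array([-2.55967999e-01,  5.48908284e-01,  1.68969293e+00, -4.01758652e-05,
        9.00393290e-01, -5.71870876e-01]), 'dq': array([-6.63605720e-04,  8.88299461e-04,  1.04218951e-03,  1.39979982e-03,
       -1.10993372e-03,  2.65126482e-05]), 'tau': array([-1.06478627e-01, -5.16582692e+01, -1.78232431e+01, -2.78669153e-02,
       -1.55341616e-01,  4.29334003e-03]), 'tool_pos': array([ 0.58905559, -0.08295369,  0.02837314]), 'orientation': array([-0.5840118 ,  1.56819799, -0.268084  ]), 'force': array([1.10221736e-01, 1.99599081e-03, 7.02818578e+00]), 'wrist_torque': array([-0.01034579,  0.08064499,  0.00539401]), 'opening': 0.025102589427386444}
```

Emit:
step_arm(
  deltas=[
    [-2,0,0,0,0,0,2],
    [-5,0,0,0,0,0,2],
    [-5,0,0,0,0,0,2],
    [-5,0,0,0,0,0,2],
  ],
)

```text
time: 4.9
tool_pos: [0.5873, -0.0826, 0.0764]
orientation: [2.72, 1.57, 3.036]
force: [-0.3, 0.0, -1.9]
opening: 0.0256
```

```bash
python3 - <<'E'
from h import *
s=bot.sense(); print({k:np.round(s[k],4) for k in("tool_pos","force","wrist_torque","opening")})
p=cams.grab_frame("wrist"); C=cloud(p); cv2.imwrite("pics/w3.png",p["color"])
Q=fit(np.array([[.6174,-.1764],[.5548,.0136]]),[0,2])[2]
tp=s["tool_pos"]; print("held",np.round(circ(C,tp[:2],zlo=.085,zhi=.115,rad=.02),4))
print([np.round(circ(C,q),4) if circ(C,q) is not None else None for q in Q]); plan([*Q[5],.078],.3187)
E
```

```text
{'tool_pos': array([ 0.5873, -0.0826,  0.0764]), 'force': array([-0.3084,  0.015 , -1.8966]), 'wrist_torque': array([-0.0572,  0.013 , -0.0416]), 'opening': np.float64(0.0256)}
held [ 5.863e-01 -7.930e-02  1.149e-01  1.840e-02  1.210e+02]
[array([ 6.185e-01, -1.774e-01,  5.490e-02,  1.330e-02,  3.160e+02]), array([ 5.839e-01, -7.830e-02,  7.000e-02,  1.310e-02,  8.500e+01]), array([5.553e-01, 1.360e-02, 5.570e-02, 1.370e-02, 1.176e+03]), None, array([ 4.607e-01, -1.870e-02,  3.350e-02,  4.100e-03,  1.030e+02]), array([ 4.688e-01, -1.201e-01,  2.970e-02,  8.600e-03,  1.770e+02])]
phi now 0.316 j [-0.26  0.48  1.66 -0.    1.   -0.57] t 4.95
shift cm [ -0.19   0.1  -12.55] turn [-0.16 -0.09 -0.05]
```

View pics/w3.png

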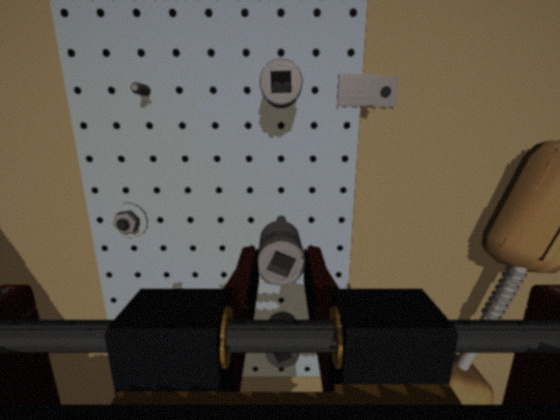

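```bash
cat >> h.py <<'E'
def held(p,C,s):
    tp=s["tool_pos"]; 
    m=np.zeros(p["depth"].shape,bool)
    for r in cams.silhouettes(p,"socket_a"):
        c=np.median(C[r["region"]],0) if r["region"].sum()>50 else np.zeros(3)
        if np.hypot(*(c[:2]-tp[:2]))<.025: m=r["region"]; break
    else: return None
    Z=C[m]; h=np.percentile(Z[:,2],97); top=Z[(Z[:,2]>h-.004)&(Z[:,2]<h+.004)]
    (cx,cy),rr=cv2.minEnclosingCircle(top[:,:2].astype(np.float32))
    return np.array([cx,cy,h,rr,len(top)]), top[:,:2].min(0)*.5+top[:,:2].max(0)*.5
E
python3 - <<'E'
from h import *
s=bot.sense(); p=cams.grab_frame("wrist"); C=cloud(p)
print(held(p,C,s))
m=(np.abs(C[...,2]-.1055)<.004)&(np.hypot(C[...,0]-s["tool_pos"][0],C[...,1]-s["tool_pos"][1])<.02); v,u=np.nonzero(m); print(u.min(),u.max(),v.min(),v.max(),np.round(C[m].mean(0),4))
E
```

```text
(array([ 5.86061358e-01, -8.07662085e-02,  1.02389141e-01,  1.41763045e-02,
        1.31400000e+03]), array([ 0.58624498, -0.08050459]))
249 313 242 290 [ 0.5839 -0.0793  0.1031]
```

Emit:
step_arm(
  deltas=[
    [0,0,-4,0,0,0,2],
    [0,-0.1,-10,0,0,0,2],
    [0,-0.1,-12.4,0,0,0,2],
    [0,-0.1,-12.4,0,0,0,2],
    [0.0,-0.1,-12.4,0,0,0,2],
  ],
)

```text
time: 5.68
tool_pos: [0.4715, -0.1223, 0.0769]
orientation: [-0.562, 1.57, -0.246]
force: [0.6, 0.3, -0.9]
opening: 0.0253
```

```bash
python3 - <<'E'
from h import *
s=bot.sense(); print({k:np.round(s[k],4) for k in("tool_pos","force","wrist_torque","opening")})
p=cams.grab_frame("wrist"); C=cloud(p); cv2.imwrite("pics/w4.png",p["color"])
print(held(p,C,s))
Q=fit(np.array([[.6174,-.1764],[.5548,.0136]]),[0,2])[2]
O=[circ(C,q) for q in Q]; print(O)
idx=[i for i in(0,2,3,4) if O[i] is not None and O[i][4]>20]; print(idx,fit(np.array([O[i][:2] for i in idx]),idx))
r=tool()[1]; print(r.as_matrix().round(4))
E
```

```text
{'tool_pos': array([ 0.4715, -0.1223,  0.0769]), 'force': array([ 0.6157,  0.3324, -0.8578]), 'wrist_torque': array([-0.0806,  0.0177,  0.0148]), 'opening': np.float64(0.0253)}
(array([ 4.70663637e-01, -1.20377451e-01,  1.03367278e-01,  1.35868378e-02,
        1.25700000e+03]), array([ 0.47068415, -0.12043833]))
[None, array([ 5.86630821e-01, -8.28554556e-02,  3.28982129e-02,  4.14335076e-03,
        8.20000000e+01]), array([5.55239141e-01, 1.35245537e-02, 5.60872818e-02, 1.41370390e-02,
       1.27700000e+03]), None, array([ 4.61856782e-01, -2.13396829e-02,  3.31422632e-02,  1.54044770e-03,
        1.06000000e+02]), array([ 4.68178034e-01, -1.17873393e-01,  6.99793444e-02,  1.30290613e-02,
        8.70000000e+01])]
[2, 4] (np.float64(0.35732268142490914), array([ 0.54352469, -0.09759123]), array([[ 0.62534325, -0.17378652],
       [ 0.59036652, -0.08010286],
       [ 0.55538979,  0.0135808 ],
       [ 0.53165959, -0.20876325],
       [ 0.46170613, -0.02139593],
       [ 0.47326194, -0.12382377]]))
[[ 1.100e-03 -3.113e-01  9.503e-01]
 [-4.000e-04  9.503e-01  3.113e-01]
 [-1.000e+00 -7.000e-04  9.000e-04]]
```

View pics/w4.png

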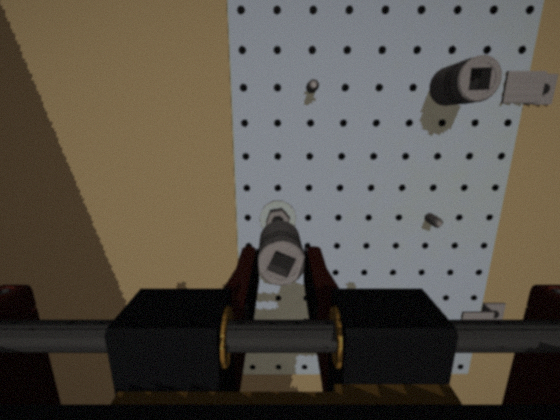

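Emit:
step_arm(
  deltas=[
    [0,0,-0.24,0,0,0,2],
    [2,0,-0.24,0,0,0,2],
    [3.2,0,-0.24,0,0,0,2],
    [3.7,0,-0.24,0,0,0,2],
    [4.0,0,-0.24,0,0,0,2],
    [4.0,0,-0.24,0,0,0,2],
  ],
)

```text
time: 6.52
tool_pos: [0.4688, -0.1234, 0.0384]
orientation: [-1.05, 1.569, -0.733]
force: [-2.3, 1.1, 14.8]
opening: 0.0256
```

```bash
python3 - <<'E'
from h import *
s=bot.sense(); print({k:np.round(s[k],4) for k in("tool_pos","force","wrist_torque","opening")})
E
```

```text
{'tool_pos': array([ 0.4688, -0.1234,  0.0384]), 'force': array([-2.2807,  1.1172, 14.7981]), 'wrist_torque': array([0.0323, 0.6164, 0.0035]), 'opening': np.float64(0.0256)}
```

Emit:
step_arm(
  deltas=[
    [0,0,0,-7.5,0,0,2],
    [0,0,0,-15,0,0,2],
    [0,0,0,-15,0,0,2],
  ],
)

```text
time: 6.9
tool_pos: [0.4701, -0.1236, 0.0385]
orientation: [-0.946, 1.567, -0.367]
force: [0.1, 1.2, 9.4]
opening: 0.0256
```

Emit:
step_arm(
  deltas=[
    [0,0,0,-7.5,0,0,2],
    [0,0,0,-15,0,0,2],
    [0,0,0,-15,0,0,2],
  ],
)

```text
time: 7.28
tool_pos: [0.4708, -0.1233, 0.0385]
orientation: [-1.03, 1.566, -0.189]
force: [3.1, 2.6, 7.7]
opening: 0.0254
```

Emit:
step_arm(
  deltas=[
    [0,0,0,-7.5,0,0,2],
    [0,0,0,-15,0,0,2],
    [0,0,0,-15,0,0,2],
  ],
)

```text
time: 7.65
tool_pos: [0.4708, -0.1227, 0.0385]
orientation: [-1.1, 1.566, 0.001]
force: [2.7, 5.1, 8.9]
opening: 0.0254
```

```bash
python3 - <<'E'
from h import *
s=bot.sense(); print({k:np.round(s[k],4) for k in("tool_pos","force","wrist_torque","opening","joint_positions")})
p=cams.grab_frame("wrist"); C=cloud(p)
print(held(p,C,s))
Q=fit(np.array([[.6174,-.1764],[.5548,.0136]]),[0,2])[2]
O=[circ(C,q) for q in Q]; print(np.round([o for o in O if o is not None],4))
E
```

```text
{'tool_pos': array([ 0.4708, -0.1227,  0.0385]), 'force': array([2.6652, 5.1109, 8.9218]), 'wrist_torque': array([ 1.1778, -0.5892, -0.035 ]), 'opening': np.float64(0.0254), 'joint_positions': array([-0.3986,  0.4184,  1.9271,  0.0027,  0.7914, -1.5023])}
(array([ 4.68621582e-01, -1.22336827e-01,  6.49207027e-02,  1.38227083e-02,
        1.28500000e+03]), array([ 0.46813778, -0.12251199]))
[[ 5.528e-01  1.150e-02  5.520e-02  1.330e-02  7.080e+02]
 [ 4.621e-01 -1.950e-02  3.390e-02  3.400e-03  1.180e+02]
 [ 4.613e-01 -1.190e-01  7.000e-02  2.170e-02  2.320e+02]]
```

Emit:
step_arm(
  deltas=[
    [-2,0,0,0,0,0,2],
    [-4,0,0,0,0,0,2],
    [-4,2.7,4.3,11,0,0,2],
    [-4,5.4,8.7,21,0,0,2],
    [-4,5.4,8.7,32,0,0,2],
    [-4,5.4,8.7,45,0,0,2],
    [-4,5.4,8.7,45,0,0,2],
    [-4,5.4,8.7,45,0,0,2],
  ],
)

```text
time: 8.75
tool_pos: [0.4593, -0.0208, 0.0772]
orientation: [-1.193, 1.571, -0.876]
force: [0.4, -0.3, -0.1]
opening: 0.0258
```

```bash
python3 - <<'E'
from h import *
s=bot.sense(); print({k:np.round(s[k],4) for k in("tool_pos","force","wrist_torque","opening")})
p=cams.grab_frame("wrist"); C=cloud(p); cv2.imwrite("pics/w5.png",p["color"])
print(held(p,C,s))
Q=fit(np.array([[.5223,-.2079],[.4607,-.0187]]),[3,4])[2]
for i,q in enumerate(Q):
    o=circ(C,q); print(i,np.round(q,4),None if o is None else np.round(o,4))
r=tool()[1]; print(r.as_matrix().round(4))
E
```

```text
{'tool_pos': array([ 0.4593, -0.0208,  0.0772]), 'force': array([ 0.3971, -0.2506, -0.0581]), 'wrist_torque': array([-0.0675,  0.0117,  0.032 ]), 'opening': np.float64(0.0258)}
(array([ 4.57930803e-01, -1.94647834e-02,  1.03550412e-01,  1.40032498e-02,
        1.30700000e+03]), array([ 0.45843963, -0.01938291]))
0 [ 0.6175 -0.1774] None
1 [ 0.5866 -0.0823] None
2 [0.5556 0.0127] [5.554e-01 1.360e-02 5.540e-02 1.420e-02 8.820e+02]
3 [ 0.5225 -0.2084] None
4 [ 0.4605 -0.0182] [ 4.559e-01 -1.650e-02  7.000e-02  1.310e-02  8.600e+01]
5 [ 0.4677 -0.121 ] [ 4.666e-01 -1.120e-01  2.250e-02  2.700e-03  9.000e+00]
[[ 1.000e-04 -3.120e-01  9.501e-01]
 [-1.000e-04  9.501e-01  3.120e-01]
 [-1.000e+00 -1.000e-04  0.000e+00]]
```

View pics/w5.png

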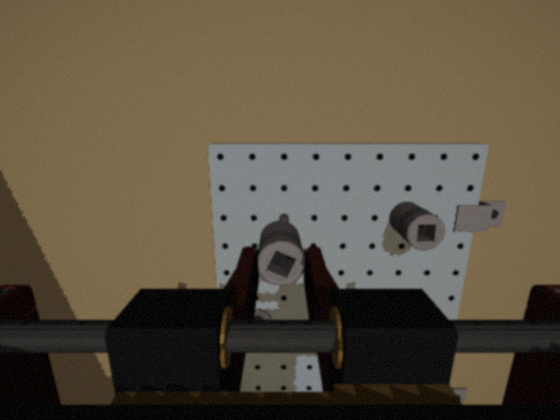

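Emit:
step_arm(
  deltas=[
    [0,0,0.25,0,0,0,2],
    [2.5,0,0.25,0,0,0,2],
    [3.5,0,0.25,0,0,0,2],
    [4.2,0,0.25,0,0,0,2],
    [4.8,0,0.25,0,0,0,2],
    [4.8,0,0.25,0,0,0,2],
  ],
)

```text
time: 9.6
tool_pos: [0.4617, -0.0201, 0.0289]
orientation: [-2.665, 1.571, -2.349]
force: [-0.0, -0.2, 0.0]
opening: 0.0253
```

Emit:
step_arm(
  deltas=[
    [0,0,0,0,0,0,5],
    [0,0,0,0,0,0,5],
    [0,0,0,0,0,0,5],
    [-3,0,0,0,0,0,5],
    [-6,0,0,0,0,0,5],
    [-6,0.25,5,0,0,0,5],
    [-6,0.25,9.95,0,0,0,5],
    [-6,0.25,9.95,0,0,0,5],
    [-6,0.25,9.95,0,0,0,5],
  ],
)

```text
time: 10.72
tool_pos: [0.5542, 0.0133, 0.0885]
orientation: [2.867, 1.569, -3.099]
force: [0.1, 0.0, -1.2]
opening: 0.05
```

```bash
python3 - <<'E'
from h import *
s=bot.sense(); print({k:np.round(s[k],4) for k in("tool_pos","force","wrist_torque","opening")})
p=cams.grab_frame("wrist"); C=cloud(p); cv2.imwrite("pics/w6.png",p["color"])
Q=fit(np.array([[.5223,-.2079],[.4607,-.0187]]),[3,4])[2]
for i,q in enumerate(Q):
    o=circ(C,q); print(i,np.round(q,4),None if o is None else np.round(o,4))
o=circ(C,Q[2]); plan([*o[:2],.027],.3187)
p=cams.grab_frame("scene"); C=cloud(p); print("peg4 scene",circ(C,Q[4]),"ref peg2",circ(C,Q[2]))
E
```

```text
{'tool_pos': array([0.5542, 0.0133, 0.0885]), 'force': array([ 0.1414,  0.0257, -1.2345]), 'wrist_torque': array([-0.0554,  0.0959, -0.0149]), 'opening': np.float64(0.05)}
0 [ 0.6175 -0.1774] None
1 [ 0.5866 -0.0823] [ 5.85e-01 -7.88e-02  2.16e-02  2.00e-03  7.00e+00]
2 [0.5556 0.0127] [5.55e-01 1.36e-02 5.57e-02 1.38e-02 7.41e+02]
3 [ 0.5225 -0.2084] None
4 [ 0.4605 -0.0182] [ 4.60e-01 -1.87e-02  5.59e-02  1.40e-02  7.74e+02]
5 [ 0.4677 -0.121 ] None
phi now 0.316 j [-0.1   0.42  1.73 -0.    0.99 -0.42] t 10.775
shift cm [ 6.15 -0.01  0.16] turn [-0.15 -0.13 -0.04]
peg4 scene [ 4.64573383e-01 -1.67727135e-02  5.72027023e-02  1.47201587e-02
  5.00000000e+01] ref peg2 [5.56994498e-01 1.56576503e-02 5.88177278e-02 1.38471546e-02
 3.90000000e+01]
```

Emit:
step_arm(
  deltas=[
    [4,0,0.1,0,0,0,5],
    [6.1,0,0.1,0,0,0,4.5],
    [6.1,0,0.1,0,0,0,2],
    [6.1,0,0.1,0,0,0,2],
    [6.1,0,0.1,0,0,0,2],
    [6.1,0,0.1,0,0,0,2],
    [6.1,0,0.1,0,0,0,2],
  ],
)

```text
time: 11.7
tool_pos: [0.5569, 0.0134, 0.0287]
orientation: [-0.538, 1.57, -0.222]
force: [-1.2, -0.2, 5.1]
opening: 0.0255
```

Emit:
step_arm(
  deltas=[
    [-2,0,0,0,0,0,2],
    [-5,0,0,0,0,0,2],
    [-5,-5,-6,0,0,0,2],
    [-5,-10,-12.4,0,0,0,2],
    [-5,-10,-12.4,0,0,0,2],
    [-5,-10,-12.4,0,0,0,2],
    [-5,-10,-12.4,0,0,0,2],
  ],
)

```text
time: 12.58
tool_pos: [0.4701, -0.1199, 0.0781]
orientation: [-0.183, 1.57, 0.132]
force: [-0.6, -0.0, -1.7]
opening: 0.0247
```

```bash
cat >> h.py <<'E'
def look(name):
    s=bot.sense(); print({k:np.round(s[k],4) for k in("tool_pos","force","wrist_torque","opening")})
    p=cams.grab_frame("wrist"); C=cloud(p); cv2.imwrite(f"pics/{name}.png",p["color"])
    h=held(p,C,s); print("held",h)
    Q=fit(np.array([[.5223,-.2079],[.4607,-.0187]]),[3,4])[2]
    for i,q in enumerate(Q):
        o=circ(C,q); print(i,np.round(q,4),None if o is None else np.round(o,4))
    r=tool()[1]; print(np.round(r.as_matrix(),4).tolist()); return p,C,s,h,r,Q
E
python3 - <<'E'
from h import *
p,C,s,h,r,Q=look("w7")
print("tool shift held->nut cm",np.round(r.inv().apply([.4682-h[0][0],-.1212-h[0][1],0])*100,2))
# nut column vs socket
m=(np.abs(C[...,2]-.0195)<.0035)&(np.hypot(C[...,0]-.468,C[...,1]+.121)<.02)
print("washer x-range in tool z:",[np.round(f((C[m]-s["tool_pos"])@r.as_matrix()[:,2]),4) for f in(np.min,np.max)])
cv2.imwrite("pics/w7c.png",cv2.resize(p["color"][170:310,180:380],None,fx=3,fy=3))
E
```

```text
{'tool_pos': array([ 0.4701, -0.1199,  0.0781]), 'force': array([-0.6466, -0.0085, -1.7275]), 'wrist_torque': array([-0.0277,  0.0081, -0.0301]), 'opening': np.float64(0.0247)}
held (array([ 4.69923079e-01, -1.19141400e-01,  1.03990812e-01,  1.41416201e-02,
        1.25300000e+03]), array([ 0.46914899, -0.118864  ]))
0 [ 0.6175 -0.1774] None
1 [ 0.5866 -0.0823] [ 5.857e-01 -8.210e-02  3.320e-02  3.800e-03  7.500e+01]
2 [0.5556 0.0127] [5.55e-01 1.20e-02 3.27e-02 4.30e-03 1.15e+02]
3 [ 0.5225 -0.2084] None
4 [ 0.4605 -0.0182] [ 4.599e-01 -1.890e-02  5.600e-02  1.360e-02  1.142e+03]
5 [ 0.4677 -0.121 ] [ 4.678e-01 -1.164e-01  7.000e-02  1.310e-02  8.800e+01]
[[0.0005, -0.3118, 0.9501], [-0.0, 0.9501, 0.3118], [-1.0, -0.0002, 0.0004]]
tool shift held->nut cm [-0.   -0.14 -0.23]
washer x-range in tool z: [np.float64(-0.0175), np.float64(0.0115)]
```

View pics/w7c.png

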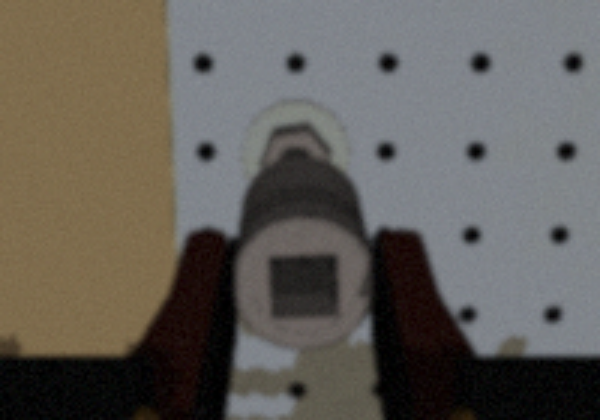

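Emit:
step_arm(
  deltas=[
    [0,-0.14,-0.27,0,0,0,2],
    [2,-0.14,-0.27,0,0,0,2],
    [3.2,-0.14,-0.27,0,0,0,2],
    [3.7,-0.14,-0.27,0,0,0,2],
    [4.1,-0.14,-0.27,0,0,0,2],
    [4.1,-0.14,-0.27,0,0,0,2],
  ],
)

```text
time: 13.42
tool_pos: [0.4685, -0.1225, 0.0374]
orientation: [-0.639, 1.569, -0.323]
force: [1.0, 1.2, 1.1]
opening: 0.0254
```

Emit:
step_arm(
  deltas=[
    [0.2,0,0,0,0,0,2],
    [0.3,0,0,0,0,0,2],
    [0.3,0,0,0,0,0,2],
  ],
)

```text
time: 13.8
tool_pos: [0.4688, -0.1225, 0.0344]
orientation: [-0.577, 1.568, -0.261]
force: [4.0, 2.4, 4.1]
opening: 0.0256
```

Emit:
step_arm(
  deltas=[
    [0.1,0,0.08,0,0,0,2],
    [0.3,0,0.08,0,0,0,2],
    [0.45,0,0.08,0,0,0,2],
    [0.45,0,0.08,0,0,0,2],
  ],
)

```text
time: 14.3
tool_pos: [0.4689, -0.122, 0.0309]
orientation: [-0.574, 1.569, -0.258]
force: [-0.2, 3.3, 20.6]
opening: 0.0255
```

```bash
python3 - <<'E'
from h import *
p,C,s,h,r,Q=look("w8"); print(s["joint_positions"])
cv2.imwrite("pics/w8c.png",cv2.resize(p["color"][170:310,180:380],None,fx=3,fy=3))
E
```

```text
{'tool_pos': array([ 0.4689, -0.122 ,  0.0309]), 'force': array([-0.2374,  3.2564, 20.5595]), 'wrist_torque': array([ 0.5987,  0.0378, -0.0557]), 'opening': np.float64(0.0255)}
held (array([ 4.68089253e-01, -1.21126004e-01,  5.70604766e-02,  1.37724308e-02,
        1.25100000e+03]), array([ 0.46808804, -0.12108405]))
0 [ 0.6175 -0.1774] [ 6.177e-01 -1.727e-01  5.550e-02  1.360e-02  5.200e+02]
1 [ 0.5866 -0.0823] [ 5.858e-01 -8.240e-02  3.300e-02  4.000e-03  1.170e+02]
2 [0.5556 0.0127] [5.549e-01 1.190e-02 3.330e-02 4.200e-03 1.830e+02]
3 [ 0.5225 -0.2084] [ 5.216e-01 -2.079e-01  3.310e-02  4.300e-03  7.800e+01]
4 [ 0.4605 -0.0182] [ 4.603e-01 -1.910e-02  5.590e-02  1.370e-02  2.019e+03]
5 [ 0.4677 -0.121 ] [ 4.660e-01 -1.142e-01  7.000e-02  2.180e-02  2.000e+02]
[[0.0015, -0.3107, 0.9505], [-0.0004, 0.9505, 0.3107], [-1.0, -0.0009, 0.0013]]
[-3.97492791e-01  4.30900128e-01  1.93442916e+00  2.90936333e-04
  7.74813586e-01 -7.13641494e-01]
```

Emit:
step_arm(
  deltas=[
    [-0.1,0,0,7,0,0,2],
    [-0.1,0,0,14,0,0,2],
    [-0.1,0,0,21,0,0,2],
    [-0.1,0,0,28,0,0,2],
    [-0.1,0,0,28,0,0,2],
  ],
)

```text
time: 15.02
tool_pos: [0.4682, -0.1222, 0.031]
orientation: [-1.265, 1.57, -1.439]
force: [-0.1, 1.2, 10.8]
opening: 0.0252
```

```bash
cat > q.py <<'E'
from h import *
s,r,p=tool(); print({k:np.round(s[k],4) for k in("tool_pos","force","wrist_torque","opening","joint_positions","tau")})
z=r.as_matrix()[:,2]; print("phi deg",np.degrees(np.arctan2(z[1],z[0])))
E
python3 q.py
```

```text
{'tool_pos': array([ 0.4682, -0.1222,  0.031 ]), 'force': array([-0.1047,  1.1708, 10.7532]), 'wrist_torque': array([ 0.0555, -0.029 ,  0.0055]), 'opening': np.float64(0.0252), 'joint_positions': array([-3.9780e-01,  4.3050e-01,  1.9347e+00, -7.0000e-04,  7.7620e-01,
       -2.2360e-01]), 'tau': array([ -0.3541, -39.7023, -13.4715,  -0.1956,   0.0845,   0.5053])}
phi deg -9.952513111321
```

Emit:
step_arm(
  deltas=[
    [0,0,0,5,0,0,2],
    [0,0,0,10,0,0,2],
    [0,0,0,10,0,0,2],
  ],
)

```text
time: 15.4
tool_pos: [0.468, -0.1221, 0.031]
orientation: [-1.81, 1.57, -2.158]
force: [-0.0, 0.9, 11.1]
opening: 0.0256
```

```bash
python3 q.py
```

```text
{'tool_pos': array([ 0.468 , -0.1221,  0.031 ]), 'force': array([-5.00000e-04,  9.48500e-01,  1.10761e+01]), 'wrist_torque': array([ 0.0886,  0.0011, -0.0121]), 'opening': np.float64(0.0256), 'joint_positions': array([-3.9780e-01,  4.3040e-01,  1.9348e+00, -7.0000e-04,  7.7650e-01,
       -4.9500e-02]), 'tau': array([ -0.4793, -39.4962, -13.6687,  -0.2129,  -0.0923,   0.3679])}
phi deg -19.925653009054628
```

Emit:
step_arm(
  deltas=[
    [0,0,0,5,0,0,2],
    [0,0,0,10,0,0,2],
    [0,0,0,10,0,0,2],
  ],
)

```text
time: 15.78
tool_pos: [0.4677, -0.1219, 0.031]
orientation: [-2.436, 1.57, -2.958]
force: [0.3, 1.4, 12.6]
opening: 0.025
```

```bash
python3 q.py
```

```text
{'tool_pos': array([ 0.4677, -0.1219,  0.031 ]), 'force': array([ 0.2626,  1.3749, 12.5933]), 'wrist_torque': array([0.1686, 0.1129, 0.065 ]), 'opening': np.float64(0.025), 'joint_positions': array([-3.977e-01,  4.304e-01,  1.935e+00, -6.000e-04,  7.768e-01,
        1.249e-01]), 'tau': array([ -0.6898, -39.2339, -13.9356,  -0.2443,  -0.3336,   0.413 ])}
phi deg -29.918592230671077
```

Emit:
step_arm(
  deltas=[
    [0,0,0,5,0,0,2],
    [0,0,0,10,0,0,2],
    [0,0,0,10,0,0,2],
  ],
)

```text
time: 16.15
tool_pos: [0.4675, -0.1218, 0.031]
orientation: [-2.402, 1.57, -3.098]
force: [-0.8, 1.9, 12.5]
opening: 0.0255
```

```bash
python3 q.py
```

```text
{'tool_pos': array([ 0.4675, -0.1218,  0.031 ]), 'force': array([-0.8103,  1.909 , 12.51  ]), 'wrist_torque': array([0.2554, 0.211 , 0.031 ]), 'opening': np.float64(0.0255), 'joint_positions': array([-3.9770e-01,  4.3030e-01,  1.9352e+00, -6.0000e-04,  7.7710e-01,
        2.9950e-01]), 'tau': array([ -0.714 , -39.0829, -14.1258,  -0.234 ,  -0.4967,   0.4163])}
phi deg -39.91802549256299
```

Emit:
step_arm(
  deltas=[
    [0,0,0,5,0,0,2],
    [0,0,0,10,0,0,2],
    [0,0,0,10,0,0,2],
  ],
)

```text
time: 16.52
tool_pos: [0.4673, -0.1217, 0.031]
orientation: [-2.358, 1.569, 3.054]
force: [-1.3, 1.9, 13.8]
opening: 0.0255
```

```bash
cat >> q.py <<'E'
import sys
if len(sys.argv)>1:
    pic=cams.grab_frame("wrist"); cv2.imwrite(f"pics/{sys.argv[1]}.png",cv2.resize(pic["color"][200:340,180:380],None,fx=3,fy=3)); print(held(pic,cloud(pic),s))
E
python3 q.py t1
```

```text
{'tool_pos': array([ 0.4673, -0.1217,  0.031 ]), 'force': array([-1.3301,  1.9051, 13.8073]), 'wrist_torque': array([0.2659, 0.3132, 0.0067]), 'opening': np.float64(0.0255), 'joint_positions': array([-3.9760e-01,  4.3020e-01,  1.9353e+00, -6.0000e-04,  7.7740e-01,
        4.7400e-01]), 'tau': array([ -0.8103, -38.9315, -14.3139,  -0.267 ,  -0.6587,   0.4181])}
phi deg -49.91801598868432
(array([ 4.68670189e-01, -1.21561818e-01,  5.71524294e-02,  1.39312763e-02,
        1.28000000e+03]), array([ 0.46864399, -0.12127116]))
```

View pics/t1.png

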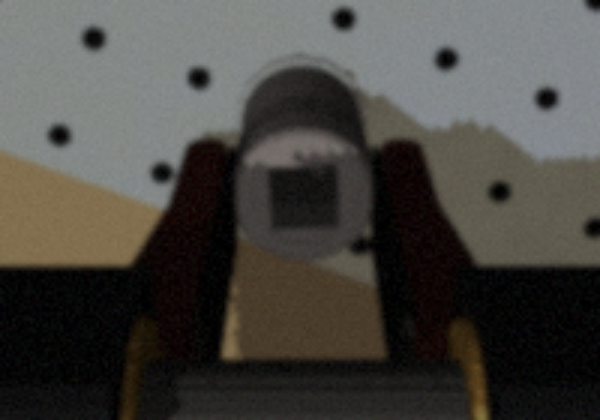

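```bash
python3 - <<'E'
from h import *
T=[];F=[];J=[]
for i in range(12):
    p=cams.grab_frame("wrist"); s=bot.sense(); T.append(s["wrist_torque"]);F.append(s["force"]);J.append(s["tau"][5])
T=np.array(T);print("torque",T.mean(0).round(4),T.std(0).round(4),"F",np.mean(F,0).round(2),"tau6",np.mean(J).round(3),s["time"])
a=cv2.imread("pics/w8.png")[200:340,180:380]; b=p["color"][200:340,180:380]
for n,im in(("w8",a),("now",b)):
    g=cv2.cvtColor(im,cv2.COLOR_BGR2GRAY); c=g[45:95,70:135]
    m=((c<62)*255).astype(np.uint8)
    g2=cv2.GaussianBlur(c,(3,3),0)
    print(n,int(np.median(c)))
cv2.imwrite("pics/cmp.png",cv2.convertScaleAbs(cv2.resize(np.hstack([a[20:110,60:140],b[20:110,60:140]]),None,fx=5,fy=5,interpolation=cv2.INTER_CUBIC),alpha=1.6))
E
```

```text
torque [0.2885 0.2805 0.0493] [0.0296 0.0252 0.0238] F [-1.38  1.86 13.59] tau6 0.047 17.225
w8 78
now 52
```

View pics/cmp.png

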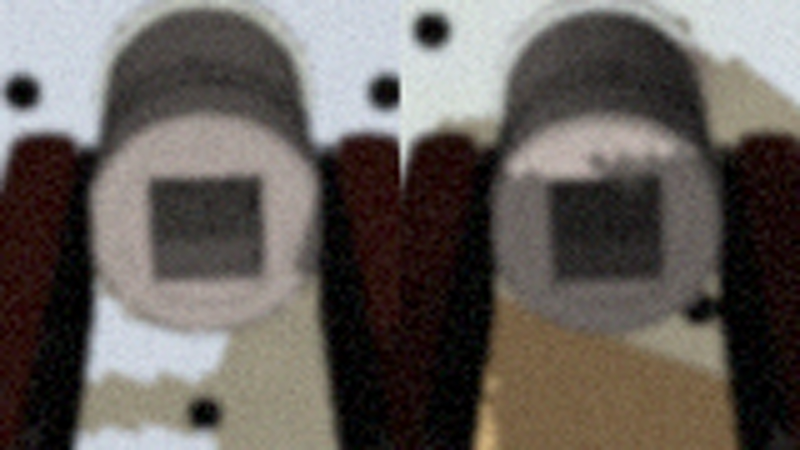

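Emit:
step_arm(
  deltas=[
    [0,0,0,5,0,0,2],
    [0,0,0,10,0,0,2],
    [0,0,0,10,0,0,2],
  ],
)

```text
time: 17.6
tool_pos: [0.4672, -0.1216, 0.031]
orientation: [-2.309, 1.569, 2.929]
force: [-1.7, 2.7, 14.0]
opening: 0.0255
```

```bash
cat > q.py <<'E'
from h import *
T=[];F=[];J=[]
for i in range(4):
    p=cams.grab_frame("wrist"); s=bot.sense(); T.append(s["wrist_torque"]);F.append(s["force"]);J.append(s["tau"][5])
s,r,tp=tool(); z=r.as_matrix()[:,2]
print("t",s["time"],"tcp",tp.round(4),"torque",np.mean(T,0).round(3),"F",np.mean(F,0).round(2),"tau6",np.round(J,3),"phi",np.degrees(np.arctan2(z[1],z[0])).round(2),"j6",s["joint_positions"][5].round(3)); print(held(p,cloud(p),s))
E
python3 q.py
```

```text
t 17.8 tcp [ 0.4672 -0.1216  0.031 ] torque [0.359 0.328 0.118] F [-1.56  2.43 13.5 ] tau6 [0.187 0.113 0.096 0.093] phi -59.87 j6 0.648
(array([ 4.68771189e-01, -1.21513575e-01,  5.72198883e-02,  1.38050094e-02,
        1.27300000e+03]), array([ 0.46873818, -0.12124071]))
```

Emit:
step_arm(
  deltas=[
    [0,0,0,5,0,0,2],
    [0,0,0,10,0,0,2],
    [0,0,0,10,0,0,2],
  ],
)

```text
time: 18.23
tool_pos: [0.4671, -0.1214, 0.031]
orientation: [-2.304, 1.569, 2.758]
force: [-1.5, 3.7, 15.2]
opening: 0.0253
```

```bash
python3 q.py
```

```text
t 18.425 tcp [ 0.4671 -0.1214  0.031 ] torque [ 0.497  0.349 -0.043] F [-1.25  2.81 14.45] tau6 [ 0.054 -0.021 -0.037 -0.041] phi -69.89 j6 0.822
(array([ 4.68823582e-01, -1.21443175e-01,  5.72075408e-02,  1.37196863e-02,
        1.26300000e+03]), array([ 0.46891871, -0.12139374]))
```

```bash
cat > sq.py <<'E'
from h import *
import sys
p=cams.grab_frame("wrist"); cv2.imwrite("pics/%s.png"%sys.argv[1],p["color"])
for n in("w8",sys.argv[1]):
    g=cv2.cvtColor(cv2.imread(f"pics/{n}.png"),cv2.COLOR_BGR2GRAY)[232:260,262:302].astype(np.uint8)
    g=cv2.resize(cv2.GaussianBlur(g,(3,3),0),None,fx=4,fy=4,interpolation=cv2.INTER_CUBIC)
    t,m=cv2.threshold(g,0,255,cv2.THRESH_OTSU+cv2.THRESH_BINARY_INV)
    k,l,st,ct=cv2.connectedComponentsWithStats(m); 
    i=min(range(1,k),key=lambda i:np.hypot(*(ct[i]-[80,56]))+(1e3 if st[i,4]<400 else 0))
    print(n,t,cv2.minAreaRect(np.argwhere(l==i)[:,::-1].astype(np.float32)),st[i])
E
python3 sq.py t2
```

```text
w8 68.0 ((79.5, 40.5), (81.0, 159.0), 90.0) [   0    0  160   82 8361]
t2 43.0 ((79.5, 42.5), (85.0, 159.0), 90.0) [   0    0  160   86 8854]
```

Emit:
step_arm(
  deltas=[
    [0,0,0,5,0,0,2],
    [0,0,0,10,0,0,2],
    [0,0,0,10,0,0,2],
  ],
)

```text
time: 18.9
tool_pos: [0.467, -0.1214, 0.031]
orientation: [-2.116, 1.569, 2.772]
force: [-1.0, 2.4, 15.2]
opening: 0.0253
```

```bash
python3 q.py; python3 - <<'E'
from h import *
p=cams.grab_frame("wrist"); cv2.imwrite("pics/t3.png",p["color"])
f=lambda n:cv2.imread(f"pics/{n}.png")[215:310,235:330]
cv2.imwrite("pics/cmp2.png",cv2.convertScaleAbs(cv2.resize(np.hstack([f("w8"),f("t2"),f("t3")]),None,fx=2.8,fy=4,interpolation=cv2.INTER_CUBIC),alpha=1.8))
E
```

```text
t 19.1 tcp [ 0.467  -0.1214  0.031 ] torque [ 0.556  0.4   -0.013] F [-0.9   3.24 14.38] tau6 [0.1   0.025 0.009 0.006] phi -79.88 j6 0.997
(array([ 4.68912721e-01, -1.21463753e-01,  5.71824663e-02,  1.37150064e-02,
        1.26500000e+03]), array([ 0.4690327 , -0.12129697]))
```

View pics/cmp2.png

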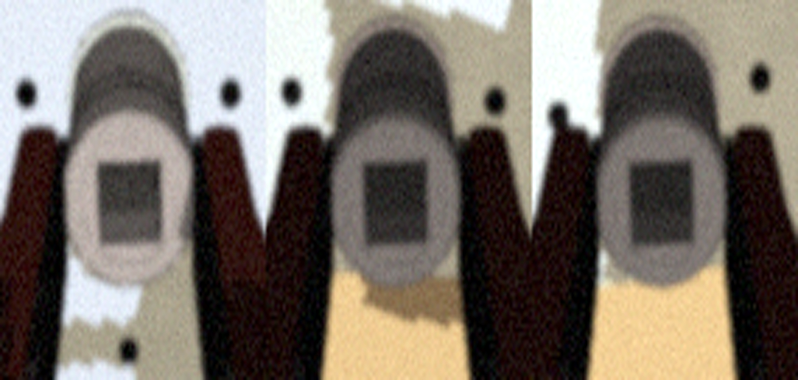

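Emit:
step_arm(
  deltas=[
    [0,0,0,5,0,0,2],
    [0,0,0,10,0,0,2],
    [0,0,0,10,0,0,2],
  ],
)

```text
time: 19.58
tool_pos: [0.4672, -0.1216, 0.031]
orientation: [-1.815, 1.569, 2.898]
force: [-1.8, 2.3, 13.7]
opening: 0.0253
```

```bash
python3 q.py
```

```text
t 19.775 tcp [ 0.4673 -0.1216  0.031 ] torque [ 0.418  0.343 -0.019] F [-0.96  2.75 14.15] tau6 [ 0.087  0.012 -0.004 -0.007] phi -89.88 j6 1.171
(array([ 4.68993127e-01, -1.21660508e-01,  5.71629089e-02,  1.40063772e-02,
        1.26400000e+03]), array([ 0.469128  , -0.12219496]))
```

Emit:
step_arm(
  deltas=[
    [0,0,0,5,0,0,2],
    [0,0,0,10,0,0,2],
    [0,0,0,10,0,0,2],
  ],
)

```text
time: 20.2
tool_pos: [0.4671, -0.1214, 0.031]
orientation: [-1.754, 1.569, 2.785]
force: [-2.1, 3.3, 14.2]
opening: 0.0253
```

```bash
python3 q.py
```

```text
t 20.4 tcp [ 0.4671 -0.1215  0.031 ] torque [0.534 0.42  0.034] F [-1.67  2.76 14.31] tau6 [0.128 0.053 0.037 0.034] phi -99.88 j6 1.346
(array([ 4.68921006e-01, -1.22195393e-01,  5.71989509e-02,  1.41849704e-02,
        1.31100000e+03]), array([ 0.46873353, -0.12220086]))
```

```bash
cat > f.py <<'E'
from rig import bot
import numpy as np
s=bot.sense(); print(round(s["time"],2),"T",s["wrist_torque"].round(3),"F",s["force"].round(1),"tau6",s["tau"][5].round(3),"j6",s["joint_positions"][5].round(4),"z",s["tool_pos"][2].round(4))
E
python3 f.py
```

```text
20.45 T [0.547 0.363 0.014] F [-2.   2.8 14.6] tau6 0.033 j6 1.3458 z 0.031
```

Emit:
step_arm(
  deltas=[
    [0,0,0,5,0,0,2],
    [0,0,0,5,0,0,2],
  ],
)

```text
time: 20.7
tool_pos: [0.467, -0.1212, 0.031]
orientation: [-1.797, 1.569, 2.655]
force: [-1.7, 3.9, 14.9]
opening: 0.0252
```

```bash
python3 f.py
```

```text
20.7 T [0.745 0.443 0.09 ] F [-1.7  3.9 14.9] tau6 0.403 j6 1.4339 z 0.031
```

Emit:
step_arm(
  deltas=[
    [0,0,0,5,0,0,2],
    [0,0,0,5,0,0,2],
  ],
)

```text
time: 20.95
tool_pos: [0.4671, -0.121, 0.031]
orientation: [-1.846, 1.569, 2.518]
force: [-0.8, 4.8, 15.5]
opening: 0.0253
```

```bash
python3 f.py
```

```text
20.95 T [0.923 0.362 0.079] F [-0.8  4.8 15.5] tau6 0.409 j6 1.5212 z 0.031
```

Emit:
step_arm(
  deltas=[
    [0,0,0,5,0,0,2],
    [0,0,0,5,0,0,2],
  ],
)

```text
time: 21.2
tool_pos: [0.4671, -0.1209, 0.031]
orientation: [-1.806, 1.569, 2.471]
force: [0.1, 4.8, 16.1]
opening: 0.0249
```

```bash
python3 f.py
```

```text
21.2 T [1.046 0.307 0.091] F [ 0.1  4.8 16.1] tau6 0.454 j6 1.6084 z 0.031
```

Emit:
step_arm(
  deltas=[
    [0,0,0,5,0,0,2],
    [0,0,0,5,0,0,2],
  ],
)

```text
time: 21.45
tool_pos: [0.4672, -0.1209, 0.0311]
orientation: [-1.787, 1.569, 2.402]
force: [-0.7, 5.3, 15.5]
opening: 0.0253
```

```bash
python3 f.py
```

```text
21.45 T [1.049 0.226 0.021] F [-0.7  5.3 15.5] tau6 0.377 j6 1.6958 z 0.0311
```

Emit:
step_arm(
  deltas=[
    [0,0,0,5,0,0,2],
    [0,0,0,5,0,0,2],
  ],
)

```text
time: 21.7
tool_pos: [0.4673, -0.1209, 0.0311]
orientation: [-1.756, 1.569, 2.346]
force: [-0.5, 6.2, 14.5]
opening: 0.0254
```

```bash
python3 f.py
```

```text
21.7 T [ 1.009  0.27  -0.057] F [-0.5  6.2 14.5] tau6 0.285 j6 1.7832 z 0.0311
```

```bash
python3 - <<'E'
from h import *
p=cams.grab_frame("wrist"); cv2.imwrite("pics/t4.png",p["color"])
I=lambda n:cv2.imread(f"pics/{n}.png")
cr=lambda im,u,v,h,k:cv2.convertScaleAbs(cv2.resize(im[v-h:v+h,u-h:u+h],(k,k),interpolation=cv2.INTER_CUBIC),alpha=1.6)
out=np.vstack([np.hstack([cr(I("w8"),282,262,50,380),cr(I("t4"),282,262,50,380)]),np.hstack([cr(I("w2"),142,214,20,253),cr(I("w3"),127,220,20,253),cr(I("w7"),279,215,20,254)])])
out=out[:600]; cv2.imwrite("pics/cmp3.png",cv2.resize(out,(720,600)))
s,r,tp=tool();print(tp,s["opening"],held(p,cloud(p),s))
E
```

```text
Traceback (most recent call last):
ValueError: all the input array dimensions except for the concatenation axis must match exactly, but along dimension 0, the array at index 0 has size 253 and the array at index 2 has size 254
```

```bash
python3 - <<'E'
from h import *
I=lambda n:cv2.imread(f"pics/{n}.png")
cr=lambda im,u,v,h:cv2.convertScaleAbs(cv2.resize(im[v-h:v+h,u-h:u+h],(260,260),interpolation=cv2.INTER_CUBIC),alpha=1.6)
out=np.vstack([np.hstack([cr(I("w8"),282,262,50),cr(I("t4"),282,262,50),cr(I("t3"),282,262,50)]),np.hstack([cr(I("w2"),142,214,20),cr(I("w3"),127,220,20),cr(I("w7"),279,215,20)])])
cv2.imwrite("pics/cmp4.png",out)
E
```

```text
(no output)
```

View pics/cmp4.png

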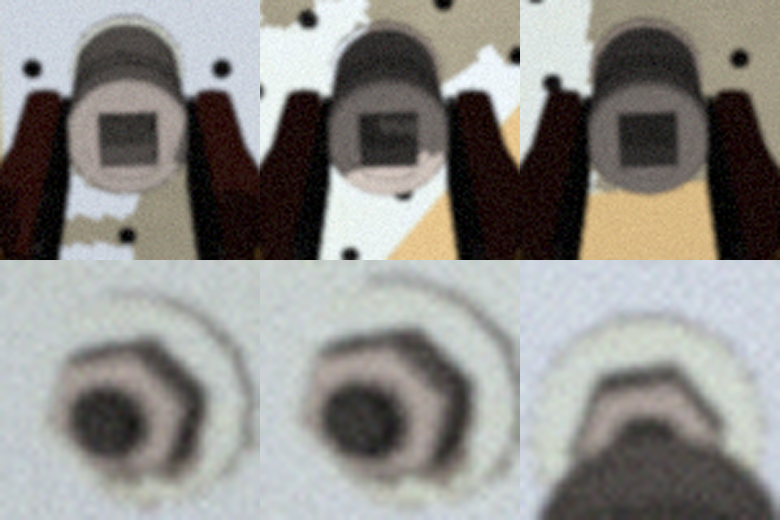

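Emit:
step_arm(
  deltas=[
    [-1,0,0,0,0,0,2],
    [-2.5,0,0,0,0,0,2],
    [-4.7,0.19,0.06,-10,0,0,2],
    [-4.7,0.19,0.06,-20,0,0,2],
    [-4.7,0.19,0.06,-30,0,0,2],
    [-4.7,0.19,0.06,-40,0,0,2],
    [-4.7,0.19,0.06,-50,0,0,2],
    [-4.7,0.19,0.06,-60,0,0,2],
    [-4.7,0.19,0.06,-70,0,0,2],
    [-4.7,0.19,0.06,-70,0,0,2],
  ],
)

```text
time: 23.0
tool_pos: [0.4691, -0.1239, 0.0781]
orientation: [-0.968, 1.57, -1.928]
force: [0.6, 0.1, -1.7]
opening: 0.0254
```

Emit:
step_arm(
  deltas=[
    [0,0,0,-10,0,0,2],
    [0,0,0,-20,0,0,2],
    [0,0,0,-30,0,0,2],
    [0,0,0,-40,0,0,2],
    [0,0,0,-50,0,0,2],
    [0,0,0,-60,0,0,2],
    [0,0,0,-73,0,0,2],
    [0,0,0,-73,0,0,2],
    [0,0,0,-73,0,0,2],
  ],
)

```text
time: 24.12
tool_pos: [0.4693, -0.1238, 0.0778]
orientation: [-2.181, 1.57, -1.868]
force: [0.1, 1.1, -1.0]
opening: 0.0252
```

```bash
python3 - <<'E'
from h import *
p,C,s,h,r,Q=look("w9")
a=cv2.imread("pics/w7.png"); b=p["color"]
# compare visible nut edges: same-size crops around the nut
for n,im in(("w7",a),("w9",b)):
    g=cv2.cvtColor(im,cv2.COLOR_BGR2GRAY)[195:235,255:303]; print(n); print(g[8:34:1,6:42:1][::2,::2])
cv2.imwrite("pics/cmp5.png",cv2.convertScaleAbs(cv2.resize(np.hstack([a[180:300,235:325],b[180:300,235:325]]),None,fx=4.4,fy=4.4,interpolation=cv2.INTER_CUBIC),alpha=1.6))
E
```

```text
{'tool_pos': array([ 0.4693, -0.1238,  0.0778]), 'force': array([ 0.0605,  1.0773, -0.9858]), 'wrist_torque': array([-0.0291,  0.0764, -0.012 ]), 'opening': np.float64(0.0252)}
held (array([ 4.68483090e-01, -1.23242326e-01,  1.03714134e-01,  1.40469568e-02,
        1.28700000e+03]), array([ 0.46859441, -0.1230984 ]))
0 [ 0.6175 -0.1774] None
1 [ 0.5866 -0.0823] [ 5.859e-01 -8.220e-02  3.250e-02  4.300e-03  8.400e+01]
2 [0.5556 0.0127] [5.547e-01 1.190e-02 3.300e-02 4.200e-03 1.170e+02]
3 [ 0.5225 -0.2084] None
4 [ 0.4605 -0.0182] [ 4.598e-01 -1.880e-02  5.550e-02  1.370e-02  1.178e+03]
5 [ 0.4677 -0.121 ] [ 4.664e-01 -1.193e-01  7.000e-02  1.280e-02  8.400e+01]
[[-0.0, -0.3081, 0.9513], [-0.0003, 0.9513, 0.3081], [-1.0, -0.0003, -0.0001]]
w7
[[135 130 131 134 135 129 119 114 115 110 115 116 132 132 134 135 132 130]
 [130 132 134 131 121 117 123 126 126 124 126 128 117 119 125 132 130 134]
 [135 132 129 120 125 128 125 132 131 130 129 129 128 123 118 119 132 132]
 [131 127 118 125 126 132 132 129 128 128 126 126 129 136 125 116 125 127]
 [134 123 122 130 131 122 113 103  93  84  78  9
[... 906 characters left out ...]
 57  74 104 128 131 129]
 [132 129 133 132 128 109  72  69  89  97  96  87  72  61  68 117 130 132]
 [131 123 130 133 120  70  73  94 102  97  99 102  99 100  83 110 126 128]
 [130 125 130 128  99  77  98 102  73  58  55  65  89 100  90 105 129 133]
 [128 126 130 127  92  89  99  80  38  30  34  30  57  93  96  91 128 131]
 [131 124 127 133 113  97  91  57  27  34  31  28  40  72  98  92 125 129]
 [135 131 129 133 110  87  89  51  38  36  38  39  34  73 103  91 119 127]
 [130 133 128 131 101  60  63  46  49  45  46  42  47  60  83  96 123 130]
 [131 133 125 112  77  52  43  50  44  46  47  49  47  47  52  71 117 127]
 [132 133 111  62  41  47  44  47  47  46  44  45  51  49  44  44  69 116]]
```

```bash
cat > nut.py <<'E'
from h import *
def run(names):
    p=cams.grab_frame("wrist"); s,r,tp=tool(); cv2.imwrite("pics/cur.png",p["color"])
    Wt=np.eye(4); Wt[:3,:3]=r.as_matrix(); Wt[:3,3]=tp
    X=np.linalg.inv(Wt)@np.linalg.inv(p["world_to_cam"])
    f=210/np.tan(np.radians(p["vfov"])/2); th=.3187
    for n,pos in names:
        if pos is None: W2C=p["world_to_cam"]
        else:
            W=Wt.copy(); W[:3,3]=pos; W2C=np.linalg.inv(W@X)
        g=cv2.cvtColor(cv2.imread(f"pics/{n}.png"),cv2.COLOR_BGR2GRAY); g=cv2.resize(g,None,fx=4,fy=4,interpolation=cv2.INTER_LINEAR).astype(float)
        def mask(rad,zs,c,ang,k):
            a=ang+np.arange(k)*2*np.pi/k
            P=np.concatenate([np.stack([c[0]+rad*np.cos(a),c[1]+rad*np.sin(a),np.full(k,z)],1) for z in zs])
            q=P@W2C[:3,:3].T+W2C[:3,3]; uv=np.stack([q[:,0]/q[:,2]*f+p["cx"],q[:,1]/q[:,2]*f+p["cy"]],1)*4+1.5
            m=np.zeros(g.shape,np.uint8); cv2.fillConvexPoly(m,cv2.convexHull(uv.astype(np.float32)).astype(np.int32),1); return m>0
        best={}
        for dx in np.arange(-.003,.0031,.0005):
            for dy in np.arange(-.003,.0031,.0005):
                c=(.4682+dx,-.1212+dy); ring=mask(.0145,[.0165],c,0,40)
                if n in("w7","cur"):  # drop region hidden by socket: keep far half only (board +y is toward camera)
                    far=mask(.02,[.0165,.03],(c[0]-np.sin(th)*-.0,c[1]),0,4)
                for d in range(0,60,3):
                    m=mask(.0098,[.0165,.0235],c,th-np.radians(d),6); o=ring&~m
                    if n in("w7","cur"):
                        v=np.arange(g.shape[0])[:,None]; lim=VL[n]*4; m=m&(v<lim); o=o&(v<lim)
                    sc=(g[o].mean()-g[m].mean())/np.sqrt(g[o].var()+g[m].var())
                    if sc>best.get(d,(-9,))[0]: best[d]=(sc,dx,dy)
        print(n,"best cw deg from board x:",[(d,round(v[0],2),round(v[1]*1e3,1),round(v[2]*1e3,1)) for d,v in sorted(best.items(),key=lambda t:-t[1][0])[:4]])
VL={"w7":219,"cur":219}
if __name__=="__main__":
    run([("w2",(.5848,-.0813,.0983)),("w3",(.5873,-.0826,.0764)),("w7",(.4701,-.1199,.0781)),("cur",None)])
E
python3 nut.py
```

```text
w2 best cw deg from board x: [(54, np.float64(1.86), np.float64(1.0), np.float64(0.5)), (51, np.float64(1.86), np.float64(1.0), np.float64(0.5)), (48, np.float64(1.84), np.float64(1.0), np.float64(0.5)), (57, np.float64(1.84), np.float64(1.0), np.float64(0.0))]
w3 best cw deg from board x: [(51, np.float64(1.84), np.float64(0.5), np.float64(0.0)), (54, np.float64(1.83), np.float64(0.5), np.float64(0.0)), (48, np.float64(1.83), np.float64(0.5), np.float64(0.0)), (57, np.float64(1.82), np.float64(0.5), np.float64(0.0))]
w7 best cw deg from board x: [(51, np.float64(2.81), np.float64(0.0), np.float64(0.0)), (48, np.float64(2.78), np.float64(0.0), np.float64(0.0)), (54, np.float64(2.76), np.float64(0.0), np.float64(0.0)), (45, np.float64(2.73), np.float64(0.0), np.float64(0.0))]
cur best cw deg from board x: [(21, np.float64(2.26), np.float64(0.0), np.float64(0.0)), (18, np.float64(2.25), np.float64(0.0), np.float64(0.0)), (15, np.float64(2.24), np.float64(0.0), np.float64(0.0)), (24, np.float64(2.22), np.float64(-0.5), np.float64(0.0))]
```

Emit:
step_arm(
  deltas=[
    [0,0.18,-0.04,10,0,0,2],
    [0,0.18,-0.04,20,0,0,2],
    [2,0.18,-0.04,28,0,0,2],
    [3.2,0.18,-0.04,28,0,0,2],
    [3.7,0.18,-0.04,28,0,0,2],
    [4.1,0.18,-0.04,28,0,0,2],
    [4.3,0.18,-0.04,28,0,0,2],
    [4.4,0.18,-0.04,28,0,0,2],
    [4.4,0.18,-0.04,28,0,0,2],
  ],
)

```text
time: 25.4
tool_pos: [0.4685, -0.122, 0.0339]
orientation: [-0.561, 1.57, -0.733]
force: [-2.1, -0.2, 3.4]
opening: 0.0252
```

```bash
python3 f.py
```

```text
25.4 T [0.028 0.379 0.03 ] F [-2.1 -0.2  3.4] tau6 -0.015 j6 -0.225 z 0.0339
```

Emit:
step_arm(
  deltas=[
    [0.2,0,-0.04,0,0,0,2],
    [0.33,0,-0.04,0,0,0,2],
    [0.33,0,-0.04,0,0,0,2],
  ],
)

```text
time: 25.78
tool_pos: [0.4685, -0.1221, 0.0312]
orientation: [-0.347, 1.57, -0.52]
force: [-2.4, 0.5, 12.1]
opening: 0.0253
```

```bash
python3 f.py
```

```text
25.77 T [ 0.132  0.654 -0.023] F [-2.4  0.5 12.1] tau6 -0.024 j6 -0.2251 z 0.0312
```

Emit:
step_arm(
  deltas=[
    [0,0,0,4,0,0,2],
    [0,0,0,4,0,0,2],
  ],
)

```text
time: 26.02
tool_pos: [0.4683, -0.1219, 0.0311]
orientation: [-0.068, 1.57, -0.311]
force: [-2.5, 2.1, 11.0]
opening: 0.0255
```

```bash
python3 f.py
```

```text
26.02 T [0.264 0.519 0.018] F [-2.5  2.1 11. ] tau6 0.287 j6 -0.1546 z 0.0311
```

Emit:
step_arm(
  deltas=[
    [0,0,0,4,0,0,2],
    [0,0,0,4,0,0,2],
  ],
)

```text
time: 26.28
tool_pos: [0.4683, -0.1219, 0.0311]
orientation: [-0.127, 1.57, -0.439]
force: [-2.3, 1.3, 11.1]
opening: 0.0255
```

```bash
python3 f.py
```

```text
26.27 T [0.244 0.563 0.02 ] F [-2.3  1.3 11.1] tau6 0.302 j6 -0.0848 z 0.0311
```

Emit:
step_arm(
  deltas=[
    [0,0,0,4,0,0,2],
    [0,0,0,4,0,0,2],
  ],
)

```text
time: 26.52
tool_pos: [0.4682, -0.1219, 0.0311]
orientation: [-0.083, 1.57, -0.466]
force: [-2.6, 1.7, 10.7]
opening: 0.0254
```

```bash
python3 f.py
```

```text
26.52 T [ 0.245  0.619 -0.039] F [-2.6  1.7 10.7] tau6 0.295 j6 -0.015 z 0.0311
```

Emit:
step_arm(
  deltas=[
    [0,0,0,4,0,0,2],
    [0,0,0,4,0,0,2],
  ],
)

```text
time: 26.78
tool_pos: [0.4684, -0.122, 0.0311]
orientation: [-0.02, 1.57, -0.472]
force: [-3.0, 1.4, 10.6]
opening: 0.0253
```

```bash
python3 f.py
```

```text
26.77 T [0.155 0.512 0.001] F [-3.   1.4 10.6] tau6 0.291 j6 0.0549 z 0.0311
```

Emit:
step_arm(
  deltas=[
    [0,0,0,4,0,0,2],
    [0,0,0,4,0,0,2],
  ],
)

```text
time: 27.02
tool_pos: [0.4685, -0.122, 0.0311]
orientation: [0.069, 1.57, -0.453]
force: [-3.2, 0.5, 10.8]
opening: 0.0252
```

```bash
python3 f.py
```

```text
27.02 T [ 0.153  0.507 -0.024] F [-3.2  0.5 10.8] tau6 0.286 j6 0.1247 z 0.0311
```

Emit:
step_arm(
  deltas=[
    [0,0,0,4,0,0,2],
    [0,0,0,4,0,0,2],
  ],
)

```text
time: 27.28
tool_pos: [0.4686, -0.1221, 0.0311]
orientation: [0.179, 1.569, -0.413]
force: [-3.2, 0.7, 10.6]
opening: 0.0254
```

```bash
python3 f.py
```

```text
27.27 T [ 0.158  0.452 -0.048] F [-3.2  0.7 10.6] tau6 0.289 j6 0.1945 z 0.0311
```

Emit:
step_arm(
  deltas=[
    [0,0,0,4,0,0,2],
    [0,0,0,4,0,0,2],
  ],
)

```text
time: 27.52
tool_pos: [0.4684, -0.122, 0.0311]
orientation: [0.172, 1.57, -0.489]
force: [-2.4, 0.4, 10.7]
opening: 0.0254
```

```bash
python3 f.py
```

```text
27.52 T [0.118 0.603 0.082] F [-2.4  0.4 10.7] tau6 0.313 j6 0.2643 z 0.0311
```

Emit:
step_arm(
  deltas=[
    [0,0,0,4,0,0,2],
    [0,0,0,4,0,0,2],
  ],
)

```text
time: 27.78
tool_pos: [0.4682, -0.1219, 0.0311]
orientation: [0.151, 1.57, -0.581]
force: [-3.0, 0.7, 11.3]
opening: 0.0253
```

```bash
python3 f.py
```

```text
27.77 T [0.174 0.631 0.009] F [-3.   0.7 11.3] tau6 0.321 j6 0.3341 z 0.0311
```

Emit:
step_arm(
  deltas=[
    [0,0,0,4,0,0,2],
    [0,0,0,4,0,0,2],
  ],
)

```text
time: 28.02
tool_pos: [0.4679, -0.1218, 0.0311]
orientation: [0.027, 1.571, -0.775]
force: [-3.6, 2.1, 12.4]
opening: 0.025
```

```bash
python3 f.py
```

```text
28.02 T [0.245 0.689 0.055] F [-3.6  2.1 12.4] tau6 0.325 j6 0.4039 z 0.0311
```

Emit:
step_arm(
  deltas=[
    [0,0,0,4,0,0,2],
    [0,0,0,4,0,0,2],
  ],
)

```text
time: 28.28
tool_pos: [0.4678, -0.1216, 0.0311]
orientation: [-2.925, 1.571, 2.487]
force: [-4.0, 2.3, 12.9]
opening: 0.0252
```

```bash
python3 f.py
```

```text
28.27 T [0.287 0.792 0.08 ] F [-4.   2.3 12.9] tau6 0.342 j6 0.4736 z 0.0311
```

Emit:
step_arm(
  deltas=[
    [0,-0.02,-0.07,2,0,0,2],
    [0,-0.02,-0.07,3,0,0,2],
  ],
)

```text
time: 28.52
tool_pos: [0.4676, -0.1215, 0.0311]
orientation: [0.32, 1.57, -0.603]
force: [-3.0, 0.9, 11.2]
opening: 0.0255
```

```bash
python3 f.py
```

```text
28.52 T [0.224 0.593 0.194] F [-3.   0.9 11.2] tau6 0.048 j6 0.5262 z 0.0311
```

Emit:
step_arm(
  deltas=[
    [0,0,0,3,0,0,2],
  ],
)

```text
time: 28.65
tool_pos: [0.4676, -0.1215, 0.031]
orientation: [0.291, 1.57, -0.685]
force: [-2.5, 1.6, 12.1]
opening: 0.0255
```

```bash
python3 f.py
```

```text
28.65 T [0.237 0.638 0.229] F [-2.5  1.6 12.1] tau6 -0.513 j6 0.5791 z 0.031
```

Emit:
step_arm(
  deltas=[
    [0,0,0,3,0,0,2],
  ],
)

```text
time: 28.78
tool_pos: [0.4676, -0.1215, 0.0311]
orientation: [0.398, 1.57, -0.631]
force: [-2.7, 2.4, 11.7]
opening: 0.0253
```

```bash
python3 f.py
```

```text
28.77 T [0.292 0.63  0.231] F [-2.7  2.4 11.7] tau6 -0.333 j6 0.6317 z 0.0311
```

Emit:
step_arm(
  deltas=[
    [0,0,0,2,0,0,2],
  ],
)

```text
time: 28.9
tool_pos: [0.4676, -0.1214, 0.0311]
orientation: [0.464, 1.57, -0.599]
force: [-3.2, 2.1, 11.8]
opening: 0.0252
```

```bash
python3 f.py
```

```text
28.9 T [0.252 0.684 0.222] F [-3.2  2.1 11.8] tau6 -0.069 j6 0.6663 z 0.0311
```

Emit:
step_arm(
  deltas=[
    [0,0,0,0,0,0,2],
    [0,0,0,0,0,0,2],
    [0,0,0,0,0,0,2],
  ],
)

```text
time: 29.28
tool_pos: [0.4675, -0.1214, 0.0311]
orientation: [0.492, 1.57, -0.57]
force: [-2.8, 1.9, 11.1]
opening: 0.0255
```

```bash
python3 q.py; python3 - <<'E'
from h import *
p=cams.grab_frame("wrist"); cv2.imwrite("pics/t5.png",p["color"])
def ang(n):
    g=cv2.cvtColor(cv2.imread(f"pics/{n}.png"),cv2.COLOR_BGR2GRAY).astype(np.float32)
    g=cv2.GaussianBlur(g,(0,0),1)[246:284,264:300]   # around square
    gx=cv2.Sobel(g,cv2.CV_32F,1,0); gy=cv2.Sobel(g,cv2.CV_32F,0,1)
    m=np.hypot(gx,gy); a=np.arctan2(gy,gx); z=(m**2*np.exp(4j*a)).sum(); return np.degrees(np.angle(z))/4,abs(z)/(m**2).sum()
for n in("w8","t2","t3","t4","w9","t5"): print(n,np.round(ang(n),2))
E
```

```text
t 29.475 tcp [ 0.4676 -0.1214  0.0311] torque [0.279 0.683 0.19 ] F [-2.71  1.55 11.51] tau6 [0.181 0.181 0.181 0.181] phi -60.85 j6 0.665
(array([ 4.68949437e-01, -1.20737687e-01,  5.72412159e-02,  1.39388973e-02,
        1.24000000e+03]), array([ 0.46894942, -0.12107495]))
w8 [-1.99  0.67]
t2 [-1.72  0.65]
t3 [-3.27  0.62]
t4 [-1.15  0.61]
w9 [-2.15  0.67]
t5 [-2.43  0.55]
```

Emit:
step_arm(
  deltas=[
    [0,0,0,-4,0,0,2],
    [0,0,0,-4,0,0,2],
    [0,0,0,-4,0,0,2],
  ],
)

```text
time: 29.95
tool_pos: [0.4676, -0.1215, 0.0311]
orientation: [0.646, 1.57, -0.346]
force: [-3.3, 1.5, 11.7]
opening: 0.0254
```

```bash
python3 q.py
```

```text
t 30.15 tcp [ 0.4676 -0.1215  0.0311] torque [ 0.249  0.638 -0.012] F [-3.38  1.47 11.77] tau6 [-0.033 -0.032 -0.031 -0.031] phi -56.88 j6 0.596
(array([ 4.68988597e-01, -1.21154174e-01,  5.72439271e-02,  1.41327577e-02,
        1.29900000e+03]), array([ 0.4687995 , -0.12108158]))
```

Emit:
step_arm(
  deltas=[
    [0,0,0,4,0,0,2],
    [0,0,0,4,0,0,2],
  ],
)

```text
time: 30.45
tool_pos: [0.4676, -0.1215, 0.0311]
orientation: [0.608, 1.57, -0.455]
force: [-2.7, 1.7, 11.1]
opening: 0.0254
```

```bash
python3 f.py
```

```text
30.45 T [0.23  0.635 0.127] F [-2.7  1.7 11.1] tau6 0.392 j6 0.6658 z 0.0311
```

Emit:
step_arm(
  deltas=[
    [0,0,0,3,0,0,2],
    [0,0,0,3,0,0,2],
  ],
)

```text
time: 30.7
tool_pos: [0.4676, -0.1214, 0.0311]
orientation: [1.01, 1.57, -0.106]
force: [-2.0, 2.4, 11.6]
opening: 0.0258
```

```bash
python3 f.py
```

```text
30.7 T [0.278 0.619 0.007] F [-2.   2.4 11.6] tau6 0.185 j6 0.7182 z 0.0311
```

Emit:
step_arm(
  deltas=[
    [0,0,0,3,0,0,2],
    [0,0,0,3,0,0,2],
  ],
)

```text
time: 30.95
tool_pos: [0.4675, -0.1213, 0.031]
orientation: [1.049, 1.57, -0.119]
force: [-3.2, 2.5, 12.5]
opening: 0.0252
```

```bash
python3 f.py
```

```text
30.95 T [0.335 0.7   0.035] F [-3.2  2.5 12.5] tau6 0.297 j6 0.7704 z 0.031
```

Emit:
step_arm(
  deltas=[
    [0,0,0,3,0,0,2],
    [0,0,0,3,0,0,2],
  ],
)

```text
time: 31.2
tool_pos: [0.4675, -0.1213, 0.0311]
orientation: [1.071, 1.57, -0.149]
force: [-2.5, 2.4, 11.9]
opening: 0.0253
```

```bash
python3 f.py; cat > sq.py <<'E'
from h import *
import sys
p=cams.grab_frame("wrist"); cv2.imwrite(f"pics/{sys.argv[1]}.png",p["color"])
def ang(n):
    g=cv2.cvtColor(cv2.imread(f"pics/{n}.png"),cv2.COLOR_BGR2GRAY).astype(np.float32)
    g=cv2.GaussianBlur(g,(0,0),.8)[246:284,264:300]
    gx=cv2.Sobel(g,cv2.CV_32F,1,0); gy=cv2.Sobel(g,cv2.CV_32F,0,1)
    m=np.hypot(gx,gy); a=np.arctan2(gy,gx); z=(m**2*np.exp(4j*a)).sum(); return np.degrees(np.angle(z))/4,abs(z)/(m**2).sum()
for n in("w3","w8","t4","w9","t5",sys.argv[1]): print(n,np.round(ang(n),2))
E
python3 sq.py t6
```

```text
31.2 T [0.357 0.639 0.011] F [-2.5  2.4 11.9] tau6 0.266 j6 0.8229 z 0.0311
w3 [24.    0.69]
w8 [-1.95  0.68]
t4 [-1.21  0.62]
w9 [-2.09  0.68]
t5 [-2.23  0.53]
t6 [-2.52  0.64]
```

Emit:
step_arm(
  deltas=[
    [0,0,-0.04,9,0,0,2],
    [0,0,-0.08,18,0,0,2],
    [0,0.02,-0.11,27,0,0,2],
    [0,0.02,-0.14,34,0,0,2],
    [0,0.02,-0.14,34,0,0,2],
  ],
)

```text
time: 31.88
tool_pos: [0.4675, -0.1206, 0.0311]
orientation: [0.912, 1.569, -0.902]
force: [-2.5, 0.2, 11.6]
opening: 0.0255
```

```bash
python3 q.py
```

```text
t 32.075 tcp [ 0.4675 -0.1206  0.0311] torque [-0.211  0.674 -0.018] F [-3.24 -0.72 11.02] tau6 [ 0.13   0.024  0.001 -0.004] phi -103.85 j6 1.418
(array([ 4.69115764e-01, -1.21675186e-01,  5.72297728e-02,  1.40569676e-02,
        1.25800000e+03]), array([ 0.46933488, -0.12182937]))
```

Emit:
step_arm(
  deltas=[
    [0,0,0,3,0,0,2],
    [0,0,0,3,0,0,2],
  ],
)

```text
time: 32.38
tool_pos: [0.4674, -0.1206, 0.0311]
orientation: [0.89, 1.569, -0.975]
force: [-2.8, -0.3, 10.6]
opening: 0.0254
```

```bash
python3 f.py
```

```text
32.38 T [-0.178  0.749  0.071] F [-2.8 -0.3 10.6] tau6 0.258 j6 1.4711 z 0.0311
```

Emit:
step_arm(
  deltas=[
    [0,0,0,3,0,0,2],
    [0,0,0,3,0,0,2],
  ],
)

```text
time: 32.62
tool_pos: [0.4674, -0.1205, 0.0311]
orientation: [0.933, 1.57, -0.985]
force: [-2.9, -0.6, 11.6]
opening: 0.0253
```

```bash
python3 f.py
```

```text
32.62 T [-0.09   0.756  0.117] F [-2.9 -0.6 11.6] tau6 0.273 j6 1.5234 z 0.0311
```

Emit:
step_arm(
  deltas=[
    [0,-0.05,0.02,2,0,0,2],
    [0,-0.05,0.02,2,0,0,2],
  ],
)

```text
time: 32.88
tool_pos: [0.4672, -0.1205, 0.0311]
orientation: [1.289, 1.569, -0.663]
force: [-1.7, 0.5, 9.9]
opening: 0.0253
```

```bash
python3 f.py
```

```text
32.88 T [0.057 0.59  0.089] F [-1.7  0.5  9.9] tau6 0.229 j6 1.5576 z 0.0311
```

Emit:
step_arm(
  deltas=[
    [0,0,0,2,0,0,2],
    [0,0,0,2,0,0,2],
  ],
)

```text
time: 33.12
tool_pos: [0.4672, -0.1205, 0.0311]
orientation: [1.348, 1.569, -0.64]
force: [-1.8, 0.4, 10.6]
opening: 0.0254
```

```bash
python3 q.py
```

```text
t 33.325 tcp [ 0.4672 -0.1205  0.0311] torque [0.019 0.559 0.131] F [-2.34  0.47 10.25] tau6 [0.16  0.131 0.125 0.124] phi -113.85 j6 1.592
(array([ 4.68783230e-01, -1.21857122e-01,  5.71755755e-02,  1.40044391e-02,
        1.26100000e+03]), array([ 0.46889206, -0.12204338]))
```

Emit:
step_arm(
  deltas=[
    [0,0,0,2,0,0,2],
    [0,0,0,2,0,0,2],
    [0,0,0,2,0,0,2],
  ],
)

```text
time: 33.75
tool_pos: [0.4672, -0.1204, 0.0311]
orientation: [1.403, 1.569, -0.619]
force: [-2.3, -0.4, 10.1]
opening: 0.0256
```

```bash
python3 q.py
```

```text
t 33.95 tcp [ 0.4671 -0.1204  0.0311] torque [0.073 0.567 0.141] F [-1.97  0.62 10.12] tau6 [0.127 0.127 0.127 0.127] phi -115.85 j6 1.627
(array([ 4.68937069e-01, -1.21404655e-01,  5.72384682e-02,  1.39465509e-02,
        1.29500000e+03]), array([ 0.46878094, -0.12159147]))
```

Emit:
step_arm(
  deltas=[
    [0,0,0,2,0,0,2],
    [0,0,0,2,0,0,2],
    [0,0,0,2,0,0,2],
  ],
)

```text
time: 34.38
tool_pos: [0.4672, -0.1204, 0.0311]
orientation: [1.453, 1.569, -0.604]
force: [-2.8, 1.0, 9.9]
opening: 0.0253
```

```bash
python3 q.py
```

```text
t 34.575 tcp [ 0.4672 -0.1204  0.0311] torque [0.079 0.57  0.15 ] F [-2.27  0.86 10.09] tau6 [0.129 0.128 0.128 0.128] phi -117.85 j6 1.662
(array([ 4.68879640e-01, -1.21693693e-01,  5.72355666e-02,  1.37925129e-02,
        1.25500000e+03]), array([ 0.4690614, -0.1217552]))
```

```bash
python3 f.py; python3 sq.py t7; python3 -c "
from rig import job; print(job.sign_off())"
```

```text
34.62 T [0.075 0.597 0.031] F [-1.5  0.8  9.8] tau6 0.128 j6 1.6619 z 0.0311
w3 [24.    0.69]
w8 [-1.95  0.68]
t4 [-1.21  0.62]
w9 [-2.09  0.68]
t5 [-2.23  0.53]
t7 [-1.61  0.66]
the job is handed in; nothing more can be done
None
```

I handed the job in at about 34.7 s with the right socket held fully down on the nut and turned clockwise. I'm fairly sure the nut is tight, but I inferred that from the torque and never saw the nut angle directly.

**What I did**
- **First socket, from peg 1:** it stayed about 7.5 mm high on the nut through a 45° yaw search. I stood it back down on peg 4, and the camera showed it seated there.
- **Second socket, from peg 2:** it dropped fully over the nut. The tool height put the rim on the washer within about 0.3 mm, with about 10 N pressing down.
- **Turning:** I turned it clockwise and it went further than it should have. The socket skipped over the nut's corners at about 0.2 N m. I think each skip also knocked the nut back a little.
- **Re-tightening:** I lifted the socket once to look, put it back on and turned again, skipping once more. I then turned a last time until the torque rose, and stopped before the next skip.

**Last checks**
- **Socket:** still gripped, not slipping in the fingers, and fully down.
- **Torque:** the averaged clockwise torque at the end was 0.13–0.15 N m, about twice the nut's slack drag. The last joint's holding torque was steady at 0.128.
- **Check that disagreed:** the final single torque reading was 0.03 N m. A single reading varies by only about 0.024, so this doesn't fit the average.
- **Nut angle:** in the mid-job look it had moved about 28° (±3°) clockwise, which fits reaching the stop. I could not check it again after the final turn.
- **Other items:** the arm never went near the sunglasses case, bottle, shoe tree or key ring.

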